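# Set the feed selector and load a glue stick

## Robot

A 6-joint arm with a two-finger parallel gripper is mounted at the origin on the work surface; the furniture and walls round the work are solid. World frame = base frame: x ahead of the robot, y to its left, z up, the work surface at z = 0. Lengths are in m, angles in rad, forces in N, time in s.
With the tool pointing down it reaches from about 0.4 to 0.825 m from the base axis. Payload 7 kg.
Tool frame: the origin (TCP) lies midway between the tips of the shut fingers; the grasp point (between the pads) lies 19 mm behind it; y points along the fingers, z is the direction in which the jaws open and shut, and the axes are right-handed (so a half turn about y gives the same grasp; the last joint's range is limited). The gripper opens to 88 mm and grips with 3 to 60 N. Pads are 19 mm wide; open, the fingers measure 130 mm over their backs; the gripper's body (78 mm by 193 mm) begins 47 mm behind the grasp point.
Start: joints at [-0.854, 0.359, 0.012, 0, -1.224, -0.288], TCP at [0.281, -0.614, 0.201] pointing down, gripper open.
Joint ranges: [-3.07, 3.07], [-1.43, 2.12], [-1.02, 1.25], [-3.03, 1.67], [-3.05, -0], [-3.03, 3.03]. Speed limits (rad/s): [2.39, 2.39, 3.01, 3.14, 3.14, 3.14].

## Interface

Orientations are given as [roll, pitch, yaw] about the fixed x, y, z axes, in that order (R = Rz(yaw) Ry(pitch) Rx(roll)).
In Python, from station import arm gives the robot as it stands.
- The arm moves only by the tool move_arm, never from a script. Its argument "deltas" is a list of rows, each an object with "dp": the shift along the tool's x, y, z in mm, a list of three; "rotation": the turn, a rotation vector about the tool's x, y, z in degrees, a list of three. A call has 1 to 5 rows; each row shifts and turns the pose as measured when the row begins, along the tool's axes as they then stand; what a row does not reach is not made up. A row lasts 1/12 s, in which the tool goes at most 41.7 mm and 7.16 degrees, less where a joint would pass 70% of its speed; a pose out of reach is approached as far as the arm can. A call is refused whole if a number of a shift passes 41.7 or a number of a turn 7.16, either way. A call with a gripper value outside its range is refused whole. "jaw" is the closure in counts, from 0 (fully open) to 255 (shut), set as the call begins (left out, the last holds). The fingers move at their own pace and stop on an object; "squeeze" is the grip in N (left out, the last holds). Time passes only in rows, so rows that do not move let the fingers close. It gives the time, the measured TCP pose, the force and the opening at its end, in the units of the state.
- arm.get_state(): the state, without advancing time (a new reading comes with each control period).
- arm.grab_frame(name): name is "scene" or "side" or "wrist"; returns a dict with "pixels" (420x560x3 uint8, red, green, blue), "z_map" (420x560 float32, m along the optical axis (not along the pixel's ray), 0 where there is no reading), "fx", "fy", "cx", "cy" (pixels), "cam_to_world" (4x4, takes a point from camera to world coordinates); the wrist camera has in their place "mount" (4x4, takes a point from camera to tool coordinates, whose origin is the TCP and whose axes are the tool frame's). Camera axes: x right, y down, z forward; pixel columns grow to the right and rows downward; lengths in m; the calibration is good to about 2 mm. A picture is of the moment at which its call begins: read the wrist's pose just before it.
- arm.job_done(): hands the job in, once; it reports no verdict.
The state is a dict: "t": time; "q": joint angles; "qd": joint speeds; "joint_efforts": joint torques, N m; "eef_pos": TCP position; "ee_rot": TCP orientation; "force": force on the tool from outside, world axes, zero at the start; "moment": the same for the moment, N m; "width": finger opening in m.
Only numpy, scipy, OpenCV 4.12 (cv2) and the standard library are available. Lean on these libraries where they do the work, as an engineer would, in place of code of your own. Each camera call takes 0.05 s, during which the arm holds its last target.

## Task

The glue station is shut. Pull its sprung selector knob up, turn it so that the opening in the disc stands over the blue feed tube and let the knob drop fully into its notch; then take the glue stick out of the wooden block and push it down the blue tube until it rests on the remains of the last stick, and let go of it. Feel your way and do not force the knob or the stick, and leave the white tube and the other things alone.

Things in the scene. Friction and masses are not known exactly. Their poses are not given: they have to be found in the camera images.
- station: Grey bench glue station, plinth 165 x 186 mm, 38 mm high, fixed. Origin under its centre on the table, on the selector's turning axis; x to its back, z up; brass nozzle at -x. A crown wall round its front, top edge 96 mm up, has notches 7 mm deep for the selector's tongue: at the front (shut) and one to each side in a brass plate clamped by hand, 1.07 to 1.37 rad from shut: exact place not measured.
- selector: Steel disc, radius 62 mm, 5 mm thick, with one wedge-shaped opening in its rim (38 mm wide), a black knob on top and a black tongue opposite the opening. Origin on the turning axis at the disc's underside, 88 mm up when down; +x points to the opening, -x along the tongue. Shut at the start (its x = the station's x). Turning by about +1.22 rad about z opens the tube at the station's +y, -1.22 the one at -y.
- selector_lift (a joint): How far knob and disc are pulled up: 0 = down in a notch, 0.007 = tongue resting on the crown's edge, which it can slide along, 0.010 upper stop. A spring pulls it down with 4 N at 0 and 8 N at 0.010 (weight 1.5 N more). Let go within about 2 degrees of a notch it drops in by itself, else it stays up on the edge. Over 30 N between tongue and crown is forcing it. Turning stops at 1.45 rad.
- knob_grip (a point): Where to grasp the knob's grip bar from above, on the turning axis, 122 mm above the table when down. The bar is 46 mm long (along the selector's x), 16 mm thick (along its y) and 30 mm tall; its top is 12 mm above this point, the disc's top 29 mm below. Moves with the knob; its axes are the selector's.
- opening (a point): Centre of the opening in the disc, 58 mm from the turning axis along the selector's x, half-way through the disc. Moves with the selector.
- blue_tube: Blue feed tube, 35 mm across, on the station's +y or -y side, axis 58 mm from the turning axis. Origin at the centre of its mouth, 86 mm up, 2 mm below the disc (disc's top at 93 mm); z up. Funnel mouth 20 mm wide, narrowing in 8 mm to a 13.6 mm bore. From 12 to 25 mm down a sloping leaf spring presses on the stick from the station's +x side: from there it does not fall but must be pushed, lightly (up to 9 N).
- white_tube: The white feed tube, the same as the blue one, on the station's other side. To be left empty.
- stub: Remains of the last glue stick, 11 mm across, fixed in the bottom of the blue tube, out of sight. Origin at the centre of its top face, 36 to 45 mm below the tube's mouth. The new stick must come to rest on it; more than 30 N on it is too much.
- stick_mid (a point): Centre of the loose cream glue stick, a rigid rod 11 mm in diameter and 98 mm long that stands upright in the wooden block (38 mm in its hole, 60 mm above the block). Its y axis points along the rod (up, at the start). Grasp it within 20 mm of its top end, so that the fingers stay clear of the disc when it is home.
- stick_foot (a point): Centre of the lower end of the glue stick, 49 mm below stick_mid. Its y axis points up along the rod.
- stick_block: Wooden block, 44 x 108 x 45 mm, fixed, with four holes of 14 mm, 38 mm deep, in a row along its y; the stick stands in one of them. Origin at the centre of its underside.
- paint_jar: Bystander: small jar of gold paint, 46 mm wide and high, origin at the centre of its underside. Leave where it is.
- pine_cone: Bystander: pine cone, about 64 mm, origin at the centre of its underside. Leave where it is.
Things that resemble listed ones, but are neither listed nor needed, are in the scene too. What is shaped like the part that bears stick_mid but green is not meant.

How it is judged:
By the outcome, as a careful person would: the job done as asked, in the order asked, and still so for the second after the job is handed in, with the robot touching nothing.
It also fails if it takes over 72 s, if anything falls off the work surface, if the arm or the gripper's body presses on something with over 40 N, if the wrist force passes 120 N, or if a joint passes its speed limit or range.

## Working session

There is one attempt and no reset: what is moved stays moved. The work goes in short steps, Python scripts to look and compute and a tool call to move; the robot and the scene stay as the last step left them, time stands still between calls to the robot, and variables do not carry over. Pictures are saved under pics/ and viewed, and the job is handed in when it is done.

Besides the shell and the picture viewer there is one more tool, called after "Request:" as name(argument=value, ...), one argument or row to a line, values as JSON. move_arm: Moves the arm, as the interface text tells. Its arguments: {"type":"object","properties":{"deltas":{"type":"array","items":{"type":"object","properties":{"dp":{"type":"array","items":{"type":"number"}},"rotation":{"type":"array","items":{"type":"number"}}}}},"jaw":{"type":"number"},"squeeze":{"type":"number"}},"required":["deltas"]}

```bash
mkdir -p pics; ls
cat > h.py <<'E'
import numpy as np, cv2
from station import arm
from scipy.spatial.transform import Rotation as R
def save(n,fn,crop=None,s=1):
    f=arm.grab_frame(n); p=f['pixels'][:,:,::-1]
    if crop: x0,y0,x1,y1=crop; p=p[y0:y1,x0:x1]
    if s!=1: p=cv2.resize(p,None,fx=s,fy=s,interpolation=cv2.INTER_CUBIC)
    cv2.imwrite('pics/'+fn,p); return f
def c2w(f,st=None):
    if 'cam_to_world' in f: return np.array(f['cam_to_world'])
    T=np.eye(4);T[:3,:3]=R.from_euler('xyz',st['ee_rot']).as_matrix();T[:3,3]=st['eef_pos']
    return T@np.array(f['mount'])
def plane(f,u,v,z,st=None):
    M=c2w(f,st); d=M[:3,:3]@np.array([(u-f['cx'])/f['fx'],(v-f['cy'])/f['fy'],1]); o=M[:3,3]
    return o+d*(z-o[2])/d[2]
def cloud(f,st=None):
    M=c2w(f,st); z=f['z_map']; v,u=np.mgrid[:z.shape[0],:z.shape[1]]
    P=np.stack([(u-f['cx'])/f['fx']*z,(v-f['cy'])/f['fy']*z,z],-1)
    W=P@M[:3,:3].T+M[:3,3]; W[z==0]=np.nan; return W
E
python3 - <<'E'
from h import *
st=arm.get_state();print(st)
for n in ['scene','side','wrist']:
    f=save(n,n+'0.png'); print(n,f['fx'],f['cx'],f['cy'],np.round(c2w(f,st),3).tolist())
E
```

```text
pics
{'t': 0.0, 'q': array([-8.53950074e-01,  3.59386623e-01,  1.10409957e-02, -3.63996401e-04,
       -1.22411384e+00, -2.88121911e-01]), 'qd': array([ 0.00024729, -0.00069254, -0.0002154 ,  0.00101733,  0.00163318,
        0.00248016]), 'joint_efforts': array([ 2.41201858e-03, -5.82713914e+01,  2.93052810e+01,  6.99740499e+00,
        6.75927935e-03, -1.61017288e-04]), 'eef_pos': array([ 0.2803612 , -0.61341648,  0.20021264]), 'ee_rot': array([-1.56910451e+00,  1.44558936e-04,  4.28600500e-01]), 'force': array([-0.53300669, -0.47541549, -0.6236006 ]), 'moment': array([ 0.01546824, -0.03230967, -0.02148005]), 'width': 0.08749704825117986}
scene 397.400225362328 279.61605268070787 214.07267319050626 [[0.643, -0.429, 0.635, -0.026], [-0.766, -0.366, 0.529, -0.518], [0.005, -0.826, -0.564, 0.595], [0.0, 0.0, 0.0, 1.0]]
side 543.7154647316514 279.6696957351601 211.25695436565644 [[-0.861, 0.198, -0.469, 1.101], [0.509, 0.377, -0.774, 0.903], [0.023, -0.905, -0.426, 0.619], [0.0, 0.0, 0.0, 1.0]]
wrist 357.96370802698334 283.9535225636921 209.28700871585437 [[-0.415, 0.872, 0.26, 0.21], [0.91, 0.398, 0.12, -0.646], [0.002, 0.287, -0.958, 0.384], [0.0, 0.0, 0.0, 1.0]]
```

View pics/scene0.png

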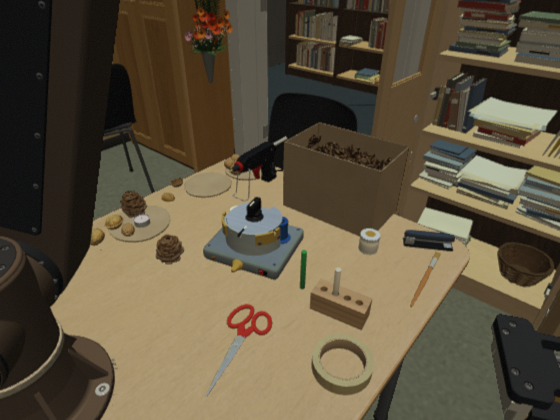

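View pics/side0.png

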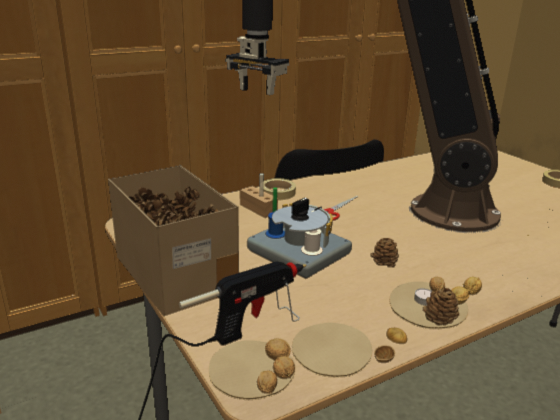

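View pics/wrist0.png

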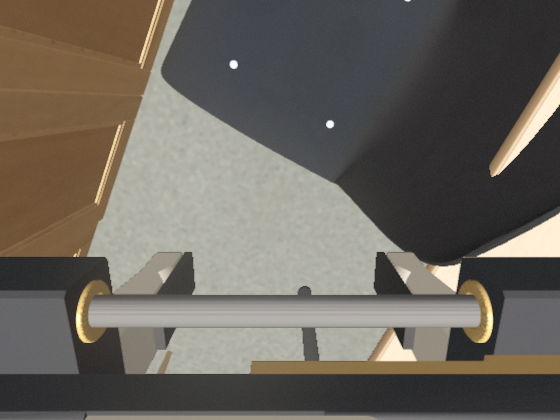

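The scene view shows the station at (255,235), the blue tube at (284,230), the cream stick in the block at (337,282), and a green stick at (303,270), which is the look-alike. In the side view these are: blue tube (276,225), white tube (312,240), cream stick (262,183), green stick (275,198). I'll enlarge both views.

Run:
```python
from h import *
save('scene','s1.png',(190,180,390,330),4)
save('side','d1.png',(230,160,370,280),5)
```

```text
(no output)
```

View pics/s1.png

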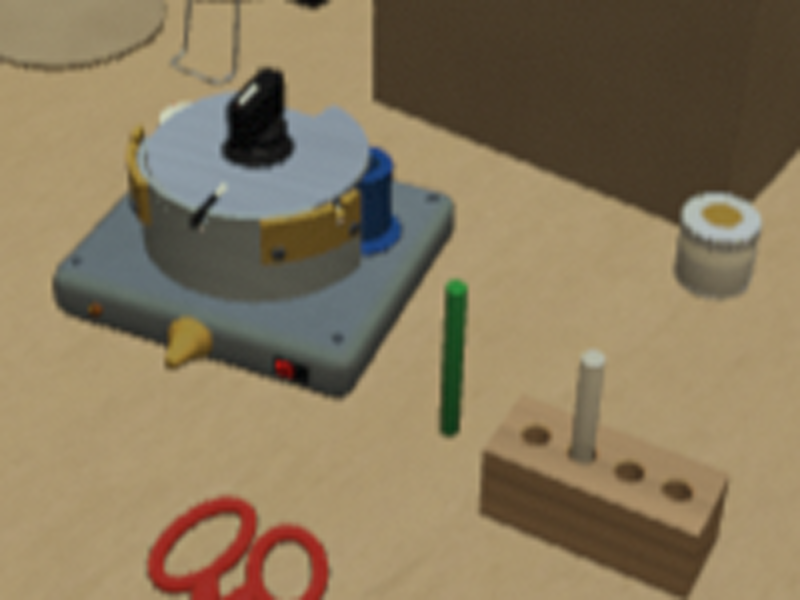

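View pics/d1.png

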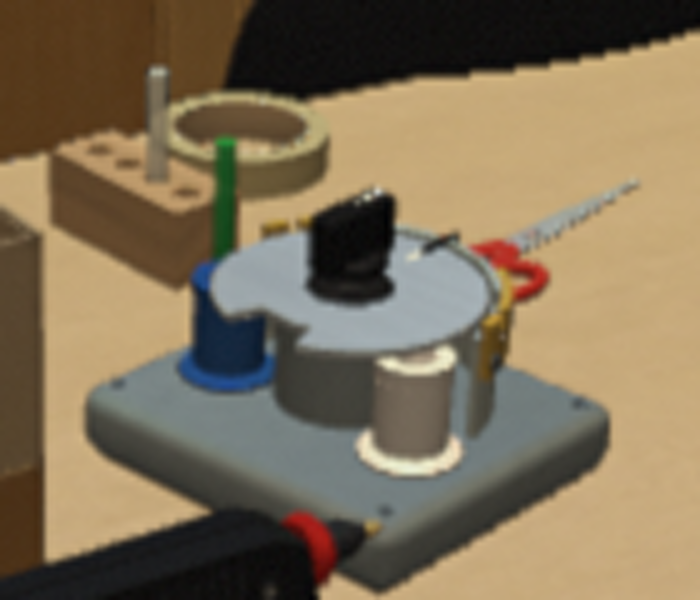

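Run:
```python
from h import *
for n in ['scene','side']:
    f=arm.grab_frame(n); W=cloud(f); p=f['pixels'].astype(int); hsv=cv2.cvtColor(f['pixels'],cv2.COLOR_RGB2HSV)
    # approx station center via knob pixel
    u,v=((254,206) if n=='scene' else (301,210)); print(n,'knob',W[v,u])
    c=plane(f,u,v+(10 if n=='scene' else 8),.093); print('c',c)
    near=np.hypot(W[...,0]-c[0],W[...,1]-c[1])<.13
    d=near&(abs(W[...,2]-.093)<.004); 
    cs,_=cv2.findContours(d.astype(np.uint8)*255,cv2.RETR_EXTERNAL,cv2.CHAIN_APPROX_NONE)
    k=max(cs,key=cv2.contourArea)[:,0]; q=np.array([plane(f,a,b,.093)[:2] for a,b in k])
    h=cv2.convexHull(q.astype(np.float32))[:,0].astype(float)
    A=np.c_[2*h,np.ones(len(h))]; s=np.linalg.lstsq(A,(h**2).sum(1),rcond=None)[0]; print('disc',s[:2],np.sqrt(s[2]+s[:2]@s[:2]),len(h))
    pl=near&(abs(W[...,2]-.038)<.004)
    r=cv2.minAreaRect(W[pl][:,:2].astype(np.float32)*1000); print('plinth',r)
    bl=near&(hsv[...,0]>100)&(hsv[...,0]<125)&(hsv[...,1]>150); print('blue',W[bl].mean(0),bl.sum())
    T=W[...,2]; roi=np.zeros_like(near)
    if n=='scene': roi[265:298,325:348]=1
    else: roi[172:198,256:268]=1
    a=roi&(T>.05)&(T<.12); print('stick',np.median(W[a],0),W[a].max(0),a.sum())
    roi[:]=0
    if n=='scene': roi[250:290,295:312]=1
    else: roi[186:212,268:282]=1
    g=roi&(hsv[...,0]>45)&(hsv[...,0]<80)&(hsv[...,1]>120); print('green',np.median(W[g],0),W[g].max(0),g.sum())
f=arm.grab_frame('scene')
print('stick top',plane(f,337.5,269,.105),'base', plane(f,335.5,293.5,.045))
for uv in [(324,288.5),(347,297.5),(359,302.5)]: print('hole',plane(f,*uv,.045))
g=arm.grab_frame('side')
print('stick top',plane(g,261.5,174.,.105),'base', plane(g,261.5,195,.045))
print('nozzle',plane(f,236,265,.03),'tongue',plane(f,242,231,.093),plane(g,317,208,.093))
```

```text
scene knob [ 0.48506386 -0.02028141  0.13021233]
c [ 0.49622925 -0.00826839  0.093     ]
disc [ 0.48408257 -0.01373735] 0.06766717149399164 27
plinth ((488.7052001953125, -11.493408203125), (161.84669494628906, 181.52957153320312), 18.182262420654297)
blue [ 0.52741422 -0.06980295  0.06253497] 158
stick [ 0.45446941 -0.25495459  0.08149124] [ 0.46402809 -0.24699398  0.10512303] 146
green [nan nan nan] [nan nan nan] 144
side knob [ 0.4975334  -0.00202651  0.11217539]
c [ 0.49734348 -0.00089743  0.093     ]
disc [ 0.49274002 -0.0083706 ] 0.07102711973991843 22
plinth ((496.7734375, -6.562263488769531), (161.11080932617188, 182.83731079101562), 16.742042541503906)
blue [ 0.53911159 -0.04409092  0.05534541] 215
stick [ 0.4635205  -0.24833961  0.08012165] [ 0.46994233 -0.24043075  0.10596091] 95
green [ 0.4705424  -0.16407328  0.06675638] [ 0.47649091 -0.15791086  0.09927799] 85
stick top [ 0.45797677 -0.25239361  0.105     ] base [ 0.45677124 -0.25488605  0.045     ]
hole [ 0.45353925 -0.23061565  0.045     ]
hole [ 0.4620931  -0.27711969  0.045     ]
hole [ 0.46572871 -0.30086243  0.045     ]
stick top [ 0.46099265 -0.24872199  0.105     ] base [ 0.4598141 -0.249725   0.045    ]
nozzle [ 0.40301017 -0.04048026  0.03      ] tongue [ 0.43907741 -0.02709084  0.093     ] [ 0.43597232 -0.02822338  0.093     ]
```

Request:
move_arm(
  deltas=[
    {"dp": [27, -12, 28], "rotation": [0, 3, 0]},
    {"dp": [27, -12, 28], "rotation": [0, 4, 0]},
    {"dp": [28, -8, 28], "rotation": [0, 0, 0]},
    {"dp": [28, 0, 29], "rotation": [0, 0, 0]},
    {"dp": [28, 0, 29], "rotation": [0, 0, 0]},
  ],
)

```text
t: 0.87
eef_pos: [0.3615, -0.4338, 0.2304]
ee_rot: [-1.566, 0.003, 0.29]
force: [0.6, 0.6, 0.1]
width: 0.0875
```

Request:
move_arm(
  deltas=[
    {"dp": [28, 0, 29], "rotation": [0, 0, 0]},
    {"dp": [28, 0, 29], "rotation": [0, 0, 0]},
    {"dp": [28, 0, 29], "rotation": [0, 0, 0]},
    {"dp": [28, 0, 29], "rotation": [0, 0, 0]},
    {"dp": [28, 0, 29], "rotation": [0, 0, 0]},
  ],
)

```text
t: 1.28
eef_pos: [0.456, -0.2476, 0.2329]
ee_rot: [-1.569, -0.001, 0.289]
force: [1.7, -0.6, 0.0]
width: 0.0876
```

Request:
move_arm(
  deltas=[
    {"dp": [6, 0, 40], "rotation": [0, 0, 0]},
    {"dp": [6, 0, 40], "rotation": [0, 0, 0]},
    {"dp": [6, 0, 40], "rotation": [0, 0, 0]},
    {"dp": [6, 0, 40], "rotation": [0, 0, 0]},
    {"dp": [6, 0, 30], "rotation": [0, 0, 0]},
  ],
)

```text
t: 1.7
eef_pos: [0.4326, -0.0495, 0.2332]
ee_rot: [-1.57, -0.003, 0.29]
force: [0.3, 0.1, -0.8]
width: 0.0877
```

Run:
```python
from h import *
st=arm.get_state();print(st['eef_pos'],st['qd'])
f=save('wrist','w1.png')
st=arm.get_state();print(st['eef_pos'])
```

```text
[ 0.43258656 -0.04946117  0.23322117] [ 0.9484218  -0.17816336 -0.15358188  0.01200763 -0.01088574 -0.93011427]
[ 0.43279172 -0.04607453  0.23350971]
```

View pics/w1.png

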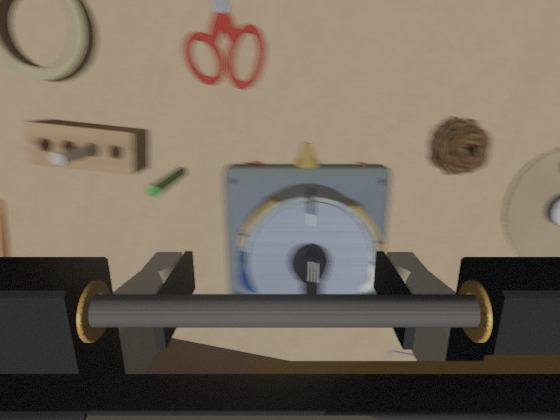

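The wrist view is motion-blurred. It shows the station centred near (308,255), the blue tube at the left (243,270), the white tube at (368,270) and the nozzle at (308,155). I'll back off and take a still one.

Request:
move_arm(
  deltas=[
    {"dp": [-30, -10, 0], "rotation": [0, 0, 0]},
    {"dp": [-20, -10, 0], "rotation": [0, 0, 0]},
    {"dp": [0, 0, 0], "rotation": [0, 0, 0]},
    {"dp": [0, 0, 0], "rotation": [0, 0, 0]},
  ],
)

```text
t: 2.08
eef_pos: [0.3833, -0.0565, 0.2541]
ee_rot: [-1.569, -0.006, 0.302]
force: [-0.2, 0.1, -0.5]
width: 0.0876
```

Run:
```python
from h import *
st=arm.get_state();print(st['eef_pos'],st['qd'].round(3),st['ee_rot'])
f=save('wrist','w2.png',(160,100,460,300),2.6)
import pickle;pickle.dump((st,f),open('w2.pkl','wb'))
```

```text
[ 0.38328602 -0.05648447  0.25407045] [ 0.007 -0.05  -0.001  0.004 -0.021  0.   ] [-1.56858124 -0.00582175  0.30186433]
```

View pics/w2.png

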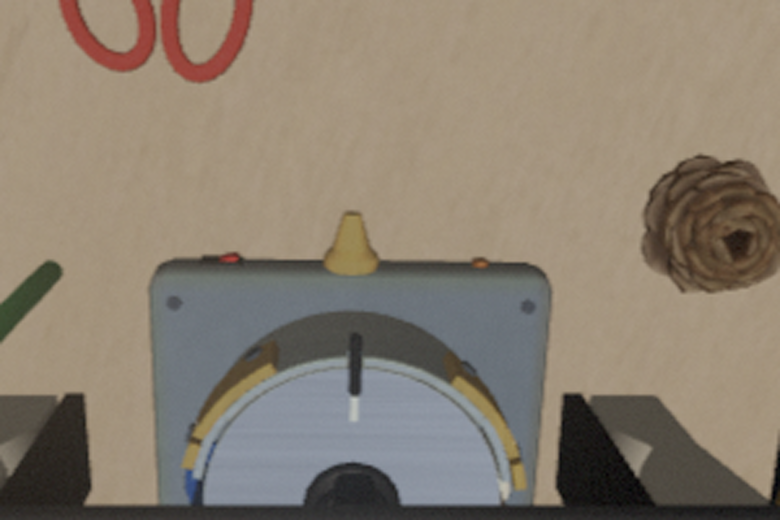

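The still crop shows the tongue at (355,360), the nozzle at (352,240) and dark notch gaps in the brass plates near (195,440) and (517,462). The camera needs to be further forward.

Request:
move_arm(
  deltas=[
    {"dp": [32, 0, 8], "rotation": [0, 0, 0]},
    {"dp": [35, 0, 8], "rotation": [0, 0, 0]},
    {"dp": [35, 0, 0], "rotation": [0, 0, 0]},
    {"dp": [0, 0, 0], "rotation": [0, 0, 0]},
    {"dp": [0, 0, 0], "rotation": [0, 0, 0]},
  ],
)

```text
t: 2.55
eef_pos: [0.482, -0.0102, 0.2538]
ee_rot: [-1.569, -0.008, 0.298]
force: [-0.6, -0.4, -1.0]
width: 0.0873
```

Run:
```python
from h import *
st=arm.get_state();print(st['eef_pos'],st['qd'].round(3),st['ee_rot'])
f=save('wrist','w3.png',(180,80,440,275),3)
import pickle;pickle.dump((st,f),open('w3.pkl','wb'))
```

```text
[ 0.48199349 -0.01018443  0.253828  ] [-0.008  0.095  0.051  0.009  0.027  0.005] [-1.56863047 -0.00777308  0.29824532]
```

View pics/w3.png

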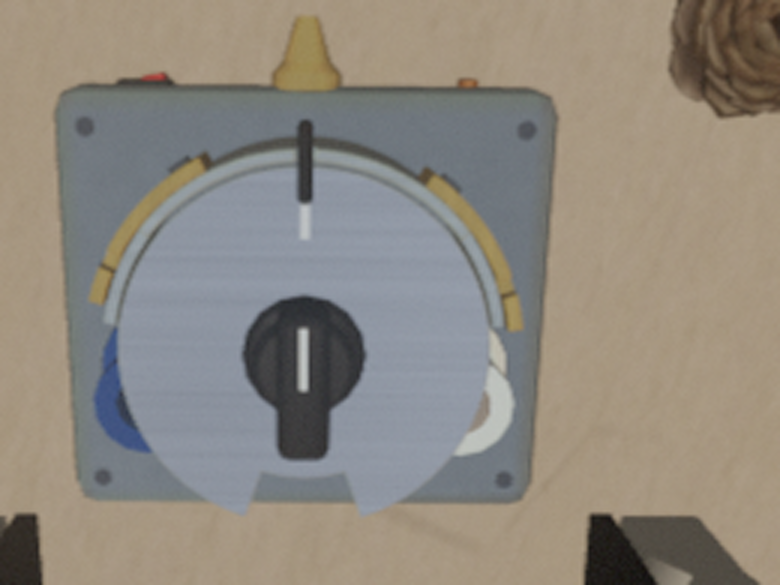

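Run:
```python
from h import *
import pickle
st,f=pickle.load(open('w3.pkl','rb'))
W=cloud(f,st); off=lambda a,b:(180+a/3-.33,80+b/3-.33)
print('disc z',np.nanmedian(W[200:210,240:260,2]))
d=(abs(W[...,2]-.093)<.006)&(np.hypot(W[...,0]-.49,W[...,1]+.009)<.075)
gray=cv2.cvtColor(f['pixels'],cv2.COLOR_RGB2GRAY)
# disc outline points hand-read in the crop
pts=[(122,310),(118,360),(128,410),(150,455),(185,485),(240,513),(365,513),(425,480),(465,440),(487,390),(490,340)]
q=np.array([plane(f,*off(*p),.093,st)[:2] for p in pts])
A=np.c_[2*q,np.ones(len(q))]; s=np.linalg.lstsq(A,(q**2).sum(1),rcond=None)[0]; c=s[:2]
print('disc c',c,np.sqrt(s[2]+c@c))
ang=lambda p,z:np.degrees(np.arctan2(*(plane(f,*off(*p),z,st)[:2]-c)[::-1]))
print('tongue',ang((305,125),.096),ang((305,240),.093), 'opening',ang((303,513),.093))
print('plinth front',[plane(f,*off(*p),.038,st)[:2] for p in [(62,92),(555,95),(84,497),(525,500)]])
for p in [(85,127),(527,131),(103,478),(505,480)]: print('bolt',plane(f,*off(*p),.038,st)[:2])
for p in [(108,270),(508,295),(103,285),(513,312)]: print('notch',p,ang(p,.096),np.hypot(*(plane(f,*off(*p),.096,st)[:2]-c)))
print('knob top',plane(f,*off(303,360),.134,st), 'bar ends',plane(f,*off(303,455),.134,st))
pickle
p=f['pixels'][:,:,::-1]
a=cv2.resize(p[145:195,200:240],None,fx=10,fy=10,interpolation=cv2.INTER_CUBIC); b=cv2.resize(p[145:195,322:362],None,fx=10,fy=10,interpolation=cv2.INTER_CUBIC)
cv2.imwrite('pics/n.png',np.hstack([a,b]))
```

```text
disc z 0.09326581133330836
disc c [ 0.49711996 -0.00831306] 0.062060744128156486
tongue -163.4418900320989 -163.7937865652998 opening 16.747660962082794
plinth front [array([ 0.44403887, -0.11523946]), array([0.39316182, 0.05397575]), array([ 0.5943121 , -0.07111295]), array([0.54372843, 0.09850889])]
bolt [ 0.453507   -0.10451473]
bolt [0.40792108 0.04877042]
bolt [ 0.58412338 -0.06578319]
bolt [0.53796377 0.08785478]
notch (108, 270) -97.50967671021675 0.0689535687794284
notch (508, 295) 124.2278871661232 0.06933794867565707
notch (103, 285) -93.14742065189957 0.06883241806961364
notch (513, 312) 119.33443692806877 0.06977276472978504
knob top [ 0.48824462 -0.01090072  0.134     ] bar ends [ 0.51662691 -0.00226708  0.134     ]
```

View pics/n.png

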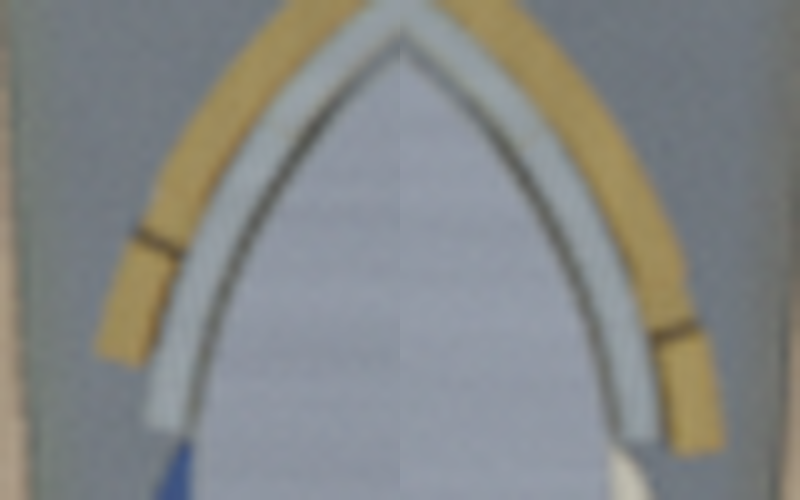

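Run:
```python
from h import *
import pickle
c=np.array([.4965,-.0085]); yaw=np.radians(16.7)
for nm in ['w2','w3']:
    st,f=pickle.load(open(nm+'.pkl','rb')); W=cloud(f,st)
    d=W[...,:2]-c; r=np.hypot(d[...,0],d[...,1]); a=np.degrees(np.arctan2(d[...,1],d[...,0])-yaw+np.pi); a=(a+180)%360-180
    m=(r>.064)&(r<.074)&(W[...,2]>.06)&(W[...,2]<.11)
    for s in (-1,1):
        print(nm,s,[(k,round(1000*np.nanmedian(W[...,2][m&(abs(a*s-k)<1)])) if (m&(abs(a*s-k)<1)).sum()>2 else None for k in range(30,96,2)])
s=arm.grab_frame('scene')
p=s['pixels'][:,:,::-1]
cv2.imwrite('pics/n2.png',cv2.resize(p[198:252,215:300],None,fx=9,fy=9,interpolation=cv2.INTER_CUBIC))
```

```text
File "<stdin>", line 9
    print(nm,s,[(k,round(1000*np.nanmedian(W[...,2][m&(abs(a*s-k)<1)])) if (m&(abs(a*s-k)<1)).sum()>2 else None for k in range(30,96,2)])
                                                                                                                                       ^
SyntaxError: closing parenthesis ']' does not match opening parenthesis '('
```

Run:
```python
from h import *
import pickle
c=np.array([.4965,-.0085]); yaw=np.radians(16.7)
for nm in ['w2','w3']:
    st,f=pickle.load(open(nm+'.pkl','rb')); W=cloud(f,st)
    d=W[...,:2]-c; r=np.hypot(d[...,0],d[...,1]); a=np.degrees(np.arctan2(d[...,1],d[...,0])-yaw+np.pi); a=(a+180)%360-180
    m=(r>.066)&(r<.073)&(W[...,2]>.06)&(W[...,2]<.11)
    for s in (-1,1):
        print(nm,s,[(k,round(float(1000*np.nanmedian(W[...,2][m&(abs(a*s-k)<1)])))) for k in range(30,96,2) if (m&(abs(a*s-k)<1)).sum()>2])
s=arm.grab_frame('scene')
p=s['pixels'][:,:,::-1]
cv2.imwrite('pics/n2.png',cv2.resize(p[198:252,215:300],None,fx=9,fy=9,interpolation=cv2.INTER_CUBIC))
```

```text
w2 -1 [(30, 80), (32, 79), (34, 83), (36, 95), (38, 90), (40, 92), (42, 93), (44, 95), (46, 95), (48, 95), (50, 94), (52, 95), (54, 95), (56, 96), (58, 96), (60, 96), (62, 96), (64, 96), (66, 96), (68, 96), (70, 89), (72, 89), (74, 93), (76, 96), (78, 96), (80, 96), (82, 95)]
w2 1 [(30, 93), (32, 91), (34, 95), (36, 96), (38, 95), (40, 94), (42, 94), (44, 94), (46, 95), (48, 96), (50, 95), (52, 95), (54, 95), (56, 95), (58, 95), (60, 96), (62, 88), (64, 88), (66, 90), (68, 95), (70, 96), (72, 96), (74, 96), (76, 95), (78, 88), (80, 88)]
w3 -1 [(30, 82), (32, 83), (34, 86), (36, 96), (38, 96), (40, 96), (42, 95), (44, 95), (46, 97), (48, 96), (50, 96), (52, 96), (54, 96), (56, 96), (58, 96), (60, 96), (62, 96), (64, 96), (66, 96), (68, 95), (70, 89), (72, 90), (74, 94), (76, 95), (78, 96), (80, 96), (82, 95)]
w3 1 [(30, 96), (32, 96), (34, 96), (36, 96), (38, 96), (40, 96), (42, 96), (44, 96), (46, 96), (48, 96), (50, 96), (52, 96), (54, 96), (56, 96), (58, 96), (60, 95), (62, 89), (64, 89), (66, 90), (68, 95), (70, 96), (72, 96), (74, 95), (76, 94), (78, 88), (80, 88), (82, 89)]
```

View pics/n2.png

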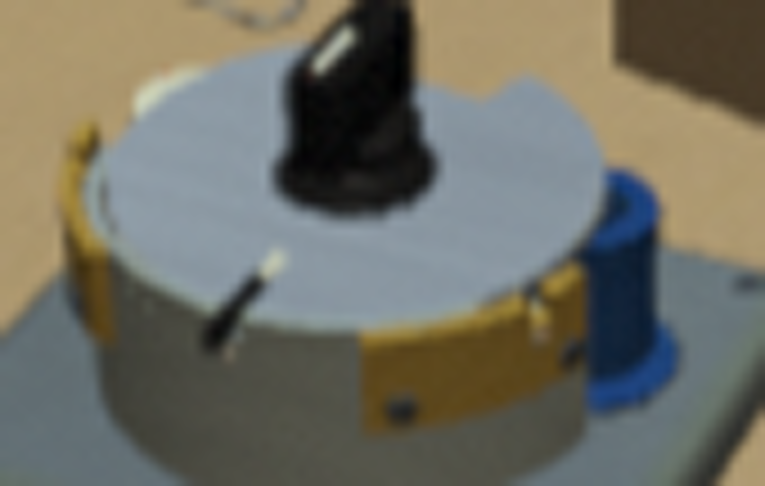

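The crop and depth profile agree. The notch for the blue tube lies 69–74° on the tongue's negative side, so about -1.25 rad. The station axis is at (0.4965, -0.0085) with yaw 16.7°. I'll centre over the knob and go down.

Run:
```python
from h import *
import pickle
st,f=pickle.load(open('w3.pkl','rb')); W=cloud(f,st)
for (a,b) in [(262,340),(345,340),(270,380),(338,380),(285,320),(303,400),(303,440)]:
    u,v=int(180+a/3),int(80+b/3); print((a,b),W[v,u].round(4))
c=np.array([.4965,-.0085]); yaw=np.radians(16.7)
d=W[...,:2]-c; r=np.hypot(d[...,0],d[...,1]); a=np.degrees(np.arctan2(d[...,1],d[...,0])-yaw+np.pi); a=(a+180)%360-180
m=(r>.066)&(r<.073)&(a<-66)&(a>-78); o=np.argsort(a[m]); print(np.c_[a[m][o].round(1),(W[...,2][m][o]*1000).round(0)][:90].tolist())
```

```text
(262, 340) [ 0.4922 -0.0233  0.1099]
(345, 340) [0.485  0.0021 0.108 ]
(270, 380) [ 0.5035 -0.017   0.1106]
(338, 380) [0.4978 0.0031 0.1091]
(285, 320) [ 0.4781 -0.0192  0.1334]
(303, 400) [ 0.5002 -0.007   0.133 ]
(303, 440) [ 0.5116 -0.0035  0.134 ]
[[-77.9, 95.0], [-77.9, 96.0], [-77.5, 96.0], [-77.4, 95.0], [-77.3, 89.0], [-77.3, 97.0], [-77.1, 95.0], [-76.9, 91.0], [-76.8, 97.0], [-76.8, 96.0], [-76.6, 96.0], [-76.6, 95.0], [-76.5, 88.0], [-76.2, 96.0], [-76.2, 95.0], [-75.9, 97.0], [-75.8, 92.0], [-75.7, 88.0], [-75.5, 97.0], [-75.4, 95.0], [-75.3, 98.0], [-75.3, 96.0], [-75.3, 95.0], [-75.2, 97.0], [-75.0, 87.0], [-74.8, 96.0], [-74.7, 94.0], [-74.5, 96.0], [-74.4, 96.0], [-74.3, 97.0], [-74.2, 96.0], [-74.0, 95.0], [-73.9, 96.0], [-73.9, 94.0], [-73.6, 89.0], [-73.5, 90.0], [-73.5, 95.0], [-73.4, 92.0], [-73.4, 95.0], [-73.4, 89.0], [-73.4, 93.0], [-73.4, 94.0], [-73.4, 91.0], [-73.4, 96.0], [-73.4, 92.0], [-73.3, 91.0], [-73.1, 87.0], [-73.0, 89.0], [-72.9, 90.0], [-72.8, 89.0], [-72.8, 90.0], [-72.4, 87.0], [-72.3, 90.0], [-72.3, 91.0], [-72.2, 90.0], [-72.1, 89.0], [-72.0, 90.0], [-71.7, 90.0], [-71.4, 90.0], [-71.3, 89.0], [-71.3, 88.0], [-71.2, 89.0], [-71.1, 89.0], [-71.0, 88.0], [-70.6, 88.0], [-70.6, 90.0], [-70.5, 88.0], [-70.5, 89.0], [-70.1, 90.0], [-69.9, 89.0], [-69.9, 89.0], [-69.6, 90.0], [-69.4, 88.0], [-69.0, 320.0], [-68.7, 317.0], [-68.6, 87.0], [-68.5, 317.0], [-68.5, 320.0], [-68.5, 319.0], [-68.5, 315.0], [-68.5, 318.0], [-68.5, 315.0], [-68.4, 316.0], [-68.4, 318.0], [-68.4, 94.0], [-68.4, 319.0], [-68.4, 320.0], [-68.4, 319.0], [-68.4, 320.0], [-68.3, 319.0]]
```

Request:
move_arm(
  deltas=[
    {"dp": [14, 20, -3], "rotation": [0, 0.4, 0]},
    {"dp": [0, 30, 0], "rotation": [0, 0, 0]},
    {"dp": [0, 30, 0], "rotation": [0, 0, 0]},
    {"dp": [0, 10, 0], "rotation": [0, 0, 0]},
    {"dp": [0, 0, 0], "rotation": [0, 0, 0]},
  ],
)

```text
t: 3.07
eef_pos: [0.4962, -0.0109, 0.1626]
ee_rot: [-1.569, -0.013, 0.288]
force: [-0.8, 0.1, 0.9]
width: 0.0883
```

Request:
move_arm(
  deltas=[
    {"dp": [1, 20, 2], "rotation": [0, 0, 0.7]},
    {"dp": [0, 18, 0], "rotation": [0, 0, 0]},
    {"dp": [0, 4, 0], "rotation": [0, 0, 0]},
    {"dp": [0, 0, 0], "rotation": [0, 0, 0]},
  ],
)

```text
t: 3.4
eef_pos: [0.4968, -0.0098, 0.1227]
ee_rot: [-1.569, -0.004, 0.287]
force: [0.2, 0.6, -0.0]
width: 0.0878
```

Request:
move_arm(
  deltas=[
    {"dp": [0, 7, 1.3], "rotation": [0, 0, 0]},
    {"dp": [0, 4, 0], "rotation": [0, 0, 0]},
    {"dp": [0, 0, 0], "rotation": [0, 0, 0]},
  ],
)

```text
t: 3.65
eef_pos: [0.4979, -0.0084, 0.1142]
ee_rot: [-1.57, -0.009, 0.287]
force: [-0.1, -0.5, 0.2]
width: 0.0876
```

Run:
```python
from h import *
save('side','d2.png',(230,130,370,270),4)
save('scene','s2.png',(180,130,340,270),4)
```

```text
(no output)
```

View pics/d2.png

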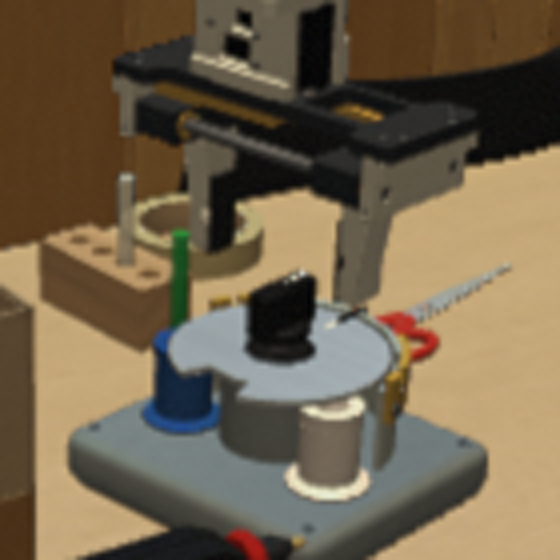

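View pics/s2.png

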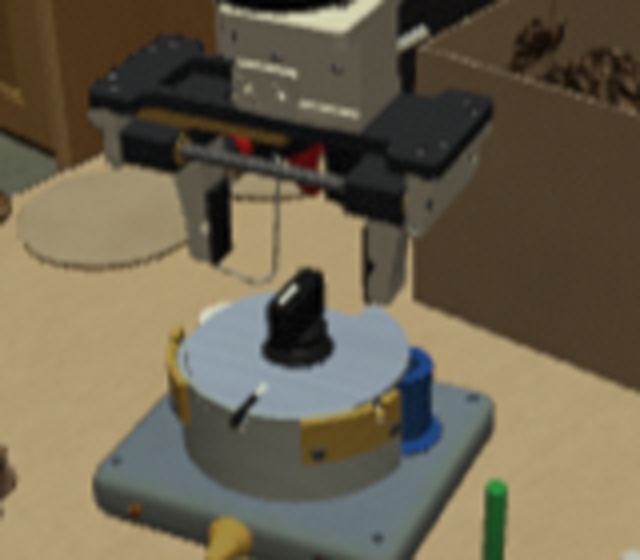

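The fingers straddle the knob bar symmetrically. I'll go down a little and close.

Request:
move_arm(
  deltas=[
    {"dp": [-1, 4, 0], "rotation": [0, 0, 0]},
    {"dp": [0, 2, 0], "rotation": [0, 0, 0]},
    {"dp": [0, 0, 0], "rotation": [0, 0, 0]},
  ],
)

```text
t: 4.0
eef_pos: [0.4979, -0.0083, 0.1093]
ee_rot: [-1.57, -0.012, 0.288]
force: [0.3, 0.5, 0.3]
width: 0.0875
```

Request:
move_arm(
  deltas=[
    {"dp": [0, 0, 0], "rotation": [0, 0, 0]},
    {"dp": [0, 0, 0], "rotation": [0, 0, 0]},
    {"dp": [0, 0, 0], "rotation": [0, 0, 0]},
    {"dp": [0, 0, 0], "rotation": [0, 0, 0]},
    {"dp": [0, 0, 0], "rotation": [0, 0, 0]},
  ],
  jaw=255,
  squeeze=30,
)

```text
t: 4.42
eef_pos: [0.498, -0.0084, 0.1094]
ee_rot: [-1.57, -0.012, 0.288]
force: [-0.5, 0.0, 0.6]
width: 0.0601
```

Request:
move_arm(
  deltas=[
    {"dp": [0, 0, 0], "rotation": [0, 0, 0]},
    {"dp": [0, 0, 0], "rotation": [0, 0, 0]},
    {"dp": [0, 0, 0], "rotation": [0, 0, 0]},
    {"dp": [0, 0, 0], "rotation": [0, 0, 0]},
    {"dp": [0, 0, 0], "rotation": [0, 0, 0]},
  ],
)

```text
t: 4.83
eef_pos: [0.4981, -0.0083, 0.1095]
ee_rot: [-1.57, -0.012, 0.288]
force: [0.0, -0.1, 0.4]
width: 0.0263
```

Request:
move_arm(
  deltas=[
    {"dp": [0, 0, 0], "rotation": [0, 0, 0]},
    {"dp": [0, 0, 0], "rotation": [0, 0, 0]},
    {"dp": [0, 0, 0], "rotation": [0, 0, 0]},
    {"dp": [0, 0, 0], "rotation": [0, 0, 0]},
    {"dp": [0, 0, 0], "rotation": [0, 0, 0]},
  ],
)

```text
t: 5.25
eef_pos: [0.4981, -0.0083, 0.1095]
ee_rot: [-1.57, -0.012, 0.288]
force: [-0.2, -0.8, -0.7]
width: 0.0007
```

The jaws shut fully without holding the bar. I'll look.

Run:
```python
from h import *
st=arm.get_state();print(st['q'])
save('side','d3.png',(230,130,370,270),4)
save('scene','s3.png',(180,130,340,270),4)
save('wrist','w4.png')
```

```text
[ 3.78607952e-01  1.44115608e-01 -5.07760304e-01  1.19740303e-04
 -9.07020663e-01 -1.66156237e+00]
```

View pics/d3.png

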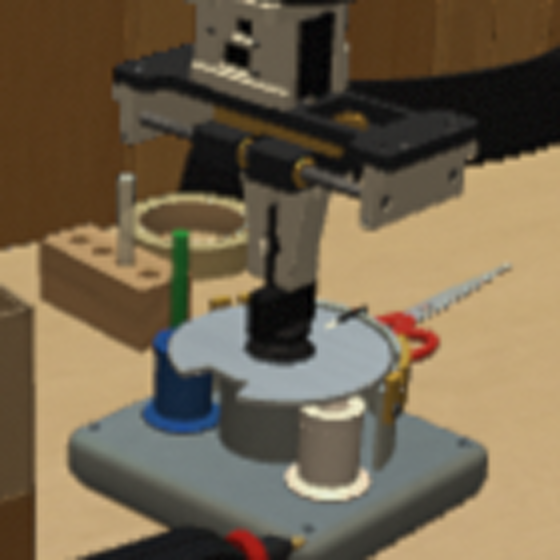

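View pics/s3.png

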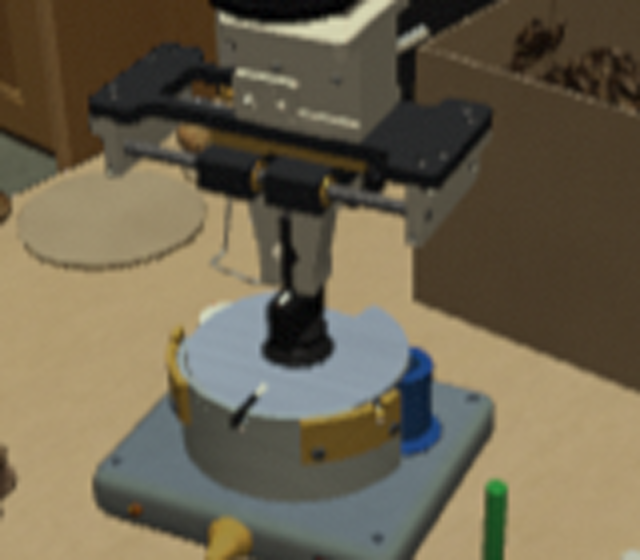

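View pics/w4.png

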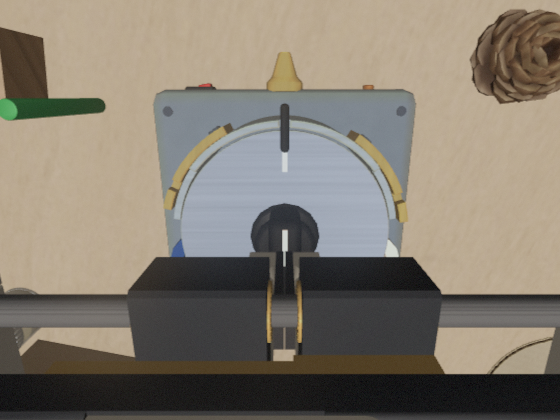

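```bash
python3 - <<'E'
from h import *
st=arm.get_state(); print(st['width'],st['eef_pos'])
def proj(f,P):
    M=np.linalg.inv(np.array(f['cam_to_world'])); p=M[:3,:3]@P+M[:3,3]; return np.array([f['fx']*p[0]/p[2]+f['cx'],f['fy']*p[1]/p[2]+f['cy']])
t=st['eef_pos']
for n,(x0,y0) in [('side',(230,130)),('scene',(180,130))]:
    f=arm.grab_frame(n)
    p=cv2.resize(f['pixels'][y0:y0+140,x0:x0+140,::-1],None,fx=5,fy=5,interpolation=cv2.INTER_CUBIC)
    for P,c in [(t,(0,0,255)),(t+[0,0,.019],(0,255,0)),(np.array([.4965,-.0085,.134]),(255,0,255)),(np.array([.4965,-.0085,.093]),(0,255,255))]:
        q=(proj(f,P)-[x0,y0]+.5)*5; cv2.circle(p,tuple(int(a) for a in q),4,c,-1); print(n,q)
    cv2.imwrite('pics/p_%s.png'%n,p)
    W=cloud(f);
E
python3 -c "
import cv2,numpy as np
a=cv2.imread('pics/p_side.png')[200:560,100:500];b=cv2.imread('pics/p_scene.png')[200:560,300:700]
cv2.imwrite('pics/p.png',np.hstack([a,b]))"
```

```text
0.0005466661888395458 [ 0.49810067 -0.0083555   0.10950465]
side [348.48466579 402.84591364]
side [350.15337321 363.76315262]
side [353.53480211 351.55499711]
side [349.90866252 435.51859812]
scene [374.38276506 399.92168552]
scene [373.04913164 363.60321151]
scene [370.37593311 354.54855002]
scene [373.29692344 432.42878269]
```

View pics/p.png

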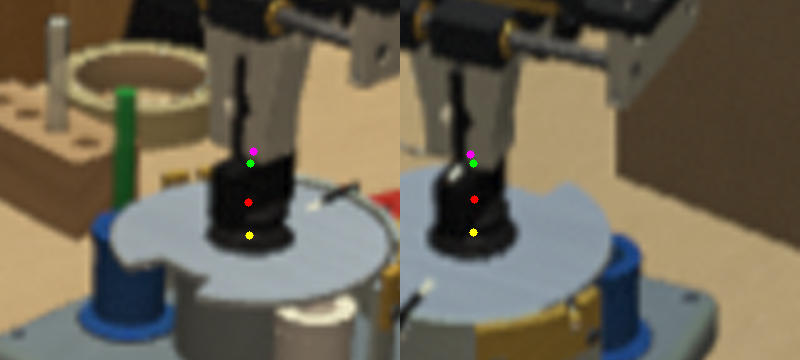

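Run:
```python
from h import *
p=cv2.imread('pics/w4.png')
cv2.imwrite('pics/w4c.png',cv2.resize(p[190:370,220:350],None,fx=4.4,fy=3.3,interpolation=cv2.INTER_CUBIC))
st=arm.get_state(); f=arm.grab_frame('wrist'); W=cloud(f,st)
for r in (255,265,280):
  print(r,[(u,W[r,u].round(3).tolist()) for u in range(250,322,6)])
```

```text
255 [(250, [0.492, -0.026, 0.143]), (256, [0.491, -0.024, 0.143]), (262, [0.49, -0.021, 0.143]), (268, [0.49, -0.018, 0.143]), (274, [0.489, -0.016, 0.143]), (280, [0.489, -0.013, 0.14]), (286, [0.489, -0.01, 0.14]), (292, [0.49, -0.006, 0.134]), (298, [0.485, -0.005, 0.144]), (304, [0.485, -0.002, 0.142]), (310, [0.484, -0.0, 0.143]), (316, [0.483, 0.003, 0.143])]
265 [(250, [0.463, -0.028, 0.21]), (256, [0.462, -0.026, 0.211]), (262, [0.462, -0.025, 0.21]), (268, [0.462, -0.023, 0.21]), (274, [0.489, -0.015, 0.153]), (280, [0.49, -0.012, 0.149]), (286, [0.489, -0.01, 0.149]), (292, [0.488, -0.008, 0.15]), (298, [0.486, -0.006, 0.153]), (304, [0.459, -0.014, 0.21]), (310, [0.458, -0.013, 0.211]), (316, [0.459, -0.012, 0.21])]
280 [(250, [0.463, -0.027, 0.218]), (256, [0.462, -0.026, 0.219]), (262, [0.462, -0.024, 0.218]), (268, [0.465, -0.022, 0.211]), (274, [0.49, -0.015, 0.164]), (280, [0.489, -0.012, 0.164]), (286, [0.489, -0.01, 0.164]), (292, [0.488, -0.008, 0.164]), (298, [0.463, -0.015, 0.211]), (304, [0.459, -0.015, 0.218]), (310, [0.459, -0.014, 0.218]), (316, [0.458, -0.012, 0.218])]
```

View pics/w4c.png

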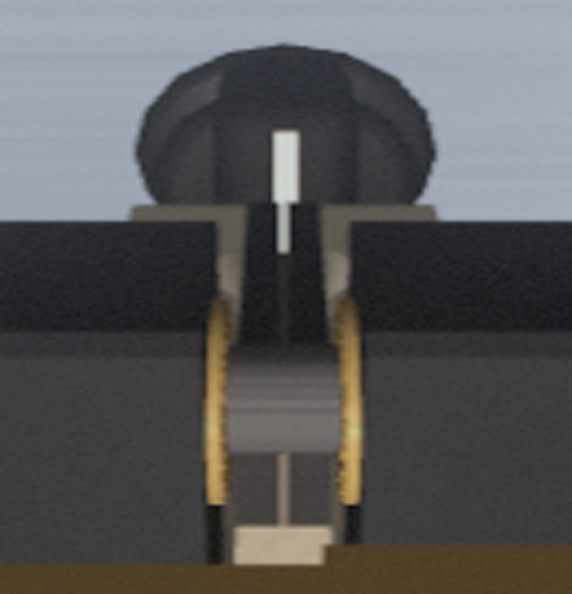

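Run:
```python
from h import *
def proj(f,P):
    M=np.linalg.inv(np.array(f['cam_to_world'])); p=M[:3,:3]@P+M[:3,3]; return np.array([f['fx']*p[0]/p[2]+f['cx'],f['fy']*p[1]/p[2]+f['cy']])
t=np.array([.4979,-.0084,.1142]);za=np.array([-.284,.958,0])
for n,o in (('side',(230,130)),('scene',(180,130))):
    f=arm.grab_frame(n)
    for s in (-1,1):
        for dz in (0,.02,.04): print(n,s,dz,((proj(f,t+s*.05*za+[0,0,dz])-o+.5)*4).round())
    W=cloud(f); m=(abs(W[...,0]-.498)<.03)&(abs(W[...,1]+.008)<.03)&(W[...,2]>.095)&(W[...,2]<.2)
    hsv=cv2.cvtColor(f['pixels'],cv2.COLOR_RGB2HSV)
    g=m&(f['pixels'].sum(-1)>250)
    print(n,'grey finger lowest z',np.sort(W[...,2][g])[:15].round(3))
    # profile of black column
```

```text
side -1 0 [213. 288.]
side -1 0.02 [214. 255.]
side -1 0.04 [215. 223.]
side 1 0 [349. 342.]
side 1 0.02 [351. 309.]
side 1 0.04 [353. 275.]
side grey finger lowest z [0.104 0.106 0.108 0.11  0.112 0.114 0.119 0.133 0.135 0.137 0.138 0.138
 0.139 0.139 0.139]
scene -1 0 [382. 334.]
scene -1 0.02 [382. 303.]
scene -1 0.04 [382. 271.]
scene 1 0 [219. 293.]
scene 1 0.02 [217. 263.]
scene 1 0.04 [215. 231.]
scene grey finger lowest z [0.13  0.131 0.132 0.132 0.132 0.133 0.133 0.136 0.136 0.136 0.137 0.137
 0.138 0.138 0.138]
```

The shut fingers end near z = 0.134. That is about 24 mm above the reported TCP and just over the bar, since the views show the finger ends higher than the TCP projection. I'll open, go deeper with force checks, and measure the tips' real height.

Request:
move_arm(
  deltas=[
    {"dp": [-1.5, -2, 0], "rotation": [0, 0, 0.6]},
    {"dp": [0, 0, 0], "rotation": [0, 0, 0]},
    {"dp": [0, 0, 0], "rotation": [0, 0, 0]},
    {"dp": [0, 0, 0], "rotation": [0, 0, 0]},
    {"dp": [0, 0, 0], "rotation": [0, 0, 0]},
  ],
  jaw=95,
)

```text
t: 6.07
eef_pos: [0.4966, -0.0088, 0.1118]
ee_rot: [-1.57, -0.0, 0.288]
force: [-1.4, -0.9, -0.5]
width: 0.0278
```

Request:
move_arm(
  deltas=[
    {"dp": [0, 0, 0], "rotation": [0, 0, 0]},
    {"dp": [0, 0, 0], "rotation": [0, 0, 0]},
    {"dp": [0, 0, 0], "rotation": [0, 0, 0]},
  ],
)

```text
t: 6.32
eef_pos: [0.4965, -0.0088, 0.1117]
ee_rot: [-1.57, -0.0, 0.288]
force: [0.4, -0.6, -0.3]
width: 0.0482
```

Run:
```python
from h import *
f=save('side','d4.png',(230,130,370,270),4)
g=save('scene','s4.png',(180,130,340,270),4)
a=cv2.imread('pics/d4.png')[150:450,100:500];b=cv2.imread('pics/s4.png')[150:450,100:500]
cv2.imwrite('pics/x4.png',np.hstack([a,b]))
```

```text
(no output)
```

View pics/x4.png

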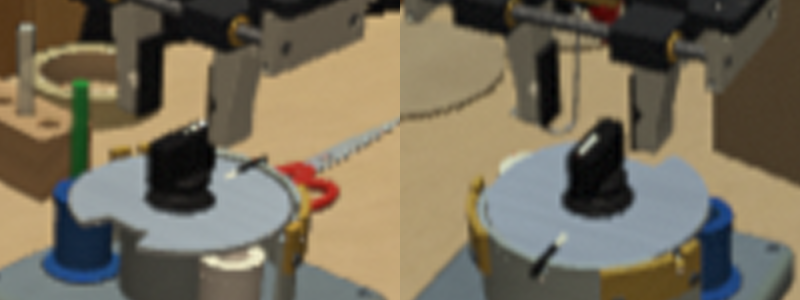

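Request:
move_arm(
  deltas=[
    {"dp": [0, 8, 0], "rotation": [0, 0, 0]},
    {"dp": [0, 6, 0], "rotation": [0, 0, 0]},
    {"dp": [0, 0, 0], "rotation": [0, 0, 0]},
  ],
)

```text
t: 6.67
eef_pos: [0.4967, -0.0087, 0.0966]
ee_rot: [-1.57, -0.001, 0.288]
force: [0.2, 0.6, -0.4]
width: 0.055
```

Run:
```python
from h import *
def proj(f,P):
    M=np.linalg.inv(np.array(f['cam_to_world'])); p=M[:3,:3]@P+M[:3,3]; return np.array([f['fx']*p[0]/p[2]+f['cx'],f['fy']*p[1]/p[2]+f['cy']])
st=arm.get_state();t=st['eef_pos'];za=R.from_euler('xyz',st['ee_rot']).as_matrix()[:,2]
out=[]
for n,(x0,y0) in (('side',(255,165)),('scene',(205,165))):
    f=arm.grab_frame(n); p=cv2.resize(f['pixels'][y0:y0+75,x0:x0+85,::-1],None,fx=4.7,fy=4.7,interpolation=cv2.INTER_CUBIC)
    for s in (-1,1):
        for dz,c in ((0,(0,0,255)),(.02,(0,255,0))):
            q=(proj(f,t+s*(st['width']/2+.008)*za+[0,0,dz])-(x0,y0)+.5)*4.7; cv2.circle(p,tuple(int(a) for a in q),3,c,-1)
    out.append(p)
cv2.imwrite('pics/x5.png',np.hstack(out))
```

```text
(no output)
```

View pics/x5.png

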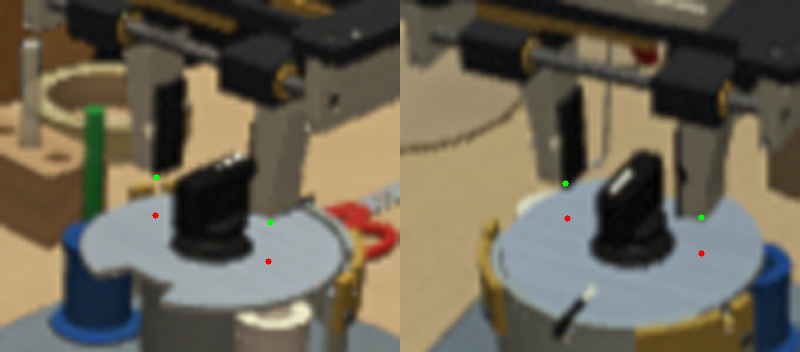

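The fingertips sit about 22 mm above the reported TCP (green dots), so I'll use tip z = TCP z + 0.022 from here on.

Request:
move_arm(
  deltas=[
    {"dp": [0, 5, 0], "rotation": [0, 0, 0]},
    {"dp": [0, 3, 0], "rotation": [0, 0, 0]},
    {"dp": [0, 0, 0], "rotation": [0, 0, 0]},
  ],
  jaw=255,
)

```text
t: 7.02
eef_pos: [0.4973, -0.0086, 0.0888]
ee_rot: [-1.57, -0.002, 0.288]
force: [0.9, -0.2, -0.3]
width: 0.0407
```

Request:
move_arm(
  deltas=[
    {"dp": [0, 0, 0], "rotation": [0, 0, 0]},
    {"dp": [0, 0, 0], "rotation": [0, 0, 0]},
    {"dp": [0, 0, 0], "rotation": [0, 0, 0]},
    {"dp": [0, 0, 0], "rotation": [0, 0, 0]},
    {"dp": [0, 0, 0], "rotation": [0, 0, 0]},
  ],
)

```text
t: 7.43
eef_pos: [0.4972, -0.0084, 0.0887]
ee_rot: [-1.57, -0.002, 0.288]
force: [-0.4, -0.7, -2.6]
width: 0.016
```

The jaws hold the 16 mm bar. Now the lift, in small rows.

Request:
move_arm(
  deltas=[
    {"dp": [0, -2, 0], "rotation": [0, 0, 0]},
    {"dp": [0, -2, 0], "rotation": [0, 0, 0]},
    {"dp": [0, -2, 0], "rotation": [0, 0, 0]},
  ],
  squeeze=40,
)

```text
t: 7.68
eef_pos: [0.4971, -0.0084, 0.0939]
ee_rot: [-1.569, -0.001, 0.288]
force: [2.5, -1.0, -6.6]
width: 0.0155
```

Request:
move_arm(
  deltas=[
    {"dp": [0, -2, 0], "rotation": [0, 0, 0]},
    {"dp": [0, -1.5, 0], "rotation": [0, 0, 0]},
    {"dp": [0, 0, 0], "rotation": [0, 0, 0]},
  ],
)

```text
t: 7.93
eef_pos: [0.4971, -0.0084, 0.0973]
ee_rot: [-1.569, -0.001, 0.287]
force: [3.4, -0.5, -8.9]
width: 0.0156
```

Request:
move_arm(
  deltas=[
    {"dp": [0, 0, 0], "rotation": [0, 4, 0]},
    {"dp": [0, 0, 0], "rotation": [0, 5, 0]},
    {"dp": [0, 0, 0], "rotation": [0, 5, 0]},
  ],
)

```text
t: 8.18
eef_pos: [0.4972, -0.0084, 0.0973]
ee_rot: [-1.569, -0.001, 0.038]
force: [2.8, 0.7, -7.5]
width: 0.0155
```

Request:
move_arm(
  deltas=[
    {"dp": [0, 0, 0], "rotation": [0, 6, 0]},
    {"dp": [0, 0, 0], "rotation": [0, 6, 0]},
    {"dp": [0, 0, 0], "rotation": [0, 6, 0]},
    {"dp": [0, 0, 0], "rotation": [0, 6, 0]},
  ],
)

```text
t: 8.52
eef_pos: [0.4971, -0.0085, 0.0972]
ee_rot: [-1.57, 0.0, -0.399]
force: [2.4, 0.2, -7.2]
width: 0.0158
```

Request:
move_arm(
  deltas=[
    {"dp": [0, 0, 0], "rotation": [0, 6, 0]},
    {"dp": [0, 0, 0], "rotation": [0, 6, 0]},
    {"dp": [0, 0, 0], "rotation": [0, 6, 0]},
    {"dp": [0, 0, 0], "rotation": [0, 6, 0]},
  ],
)

```text
t: 8.85
eef_pos: [0.4971, -0.0085, 0.0972]
ee_rot: [-1.57, 0.0, -0.838]
force: [3.2, -1.1, -6.1]
width: 0.0155
```

Request:
move_arm(
  deltas=[
    {"dp": [0, 0, 0], "rotation": [0, 4, 0]},
    {"dp": [0, 0, 0], "rotation": [0, 0, 0]},
  ],
)

```text
t: 9.02
eef_pos: [0.497, -0.0085, 0.097]
ee_rot: [-1.57, 0.001, -0.917]
force: [3.4, 0.4, -8.5]
width: 0.0157
```

```bash
cat > look.py <<'E'
from h import *
import sys,pickle
k=sys.argv[1]
st=arm.get_state(); f=arm.grab_frame('wrist'); pickle.dump((st,f),open(k+'.pkl','wb'))
print(st['eef_pos'],st['ee_rot'],st['force'],st['width'])
W=cloud(f,st);c=np.array([.4965,-.0085])
d=W[...,:2]-c;r=np.hypot(d[...,0],d[...,1]);m=(r<.055)&(r>.03)&(abs(W[...,2]-.098)<.012)
print('disc z',np.nanmedian(W[...,2][m]),m.sum())
s=arm.grab_frame('scene');g=arm.grab_frame('side')
a=cv2.resize(s['pixels'][185:255,205:305,::-1],(400,280),interpolation=cv2.INTER_CUBIC);b=cv2.resize(g['pixels'][175:245,250:350,::-1],(400,280),interpolation=cv2.INTER_CUBIC)
w=cv2.resize(f['pixels'][60:270,100:500,::-1],(600,315))
can=np.zeros((600,800,3),np.uint8);can[:280,:400]=a;can[:280,400:]=b;can[280:595,100:700]=w
cv2.imwrite('pics/%s.png'%k,can)
E
python3 look.py l1
```

```text
[ 0.49701323 -0.00849899  0.09701649] [-1.57029220e+00  5.09243274e-04 -9.17037711e-01] [ 3.36207503  0.39111994 -8.49873399] 0.015693797850360344
disc z 0.10154296040055161 12396
```

View pics/l1.png

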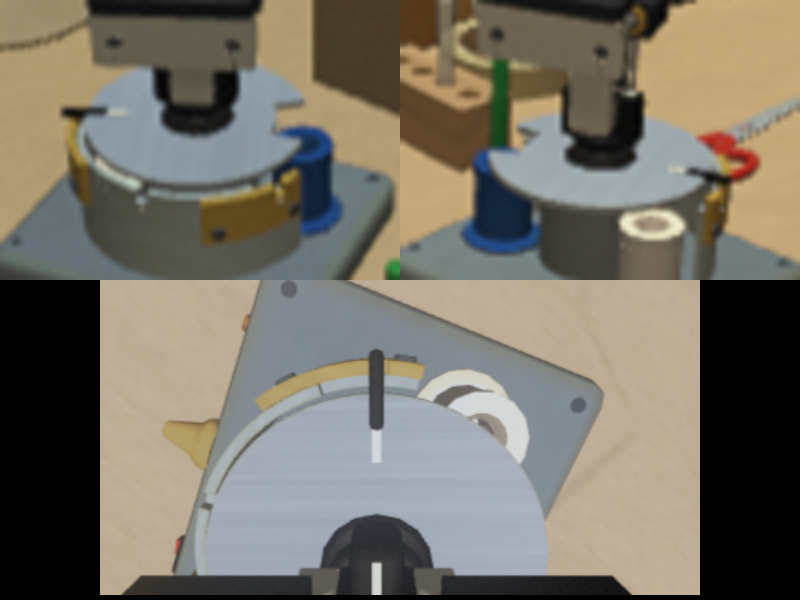

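The disc is up at 0.1015 and the tongue at (376,390) has the notch's far edge just to its right at (388,365). About 2° are left.

Request:
move_arm(
  deltas=[
    {"dp": [0, 0, 0], "rotation": [0, 2, 0]},
    {"dp": [0, 0, 0], "rotation": [0, 0, 0]},
  ],
)

```text
t: 9.33
eef_pos: [0.497, -0.0085, 0.0969]
ee_rot: [-1.57, 0.001, -0.943]
force: [3.3, -0.5, -8.5]
width: 0.0158
```

```bash
python3 look.py l2
python3 - <<'E'
import cv2,pickle
st,f=pickle.load(open('l2.pkl','rb'))
cv2.imwrite('pics/l2c.png',cv2.resize(f['pixels'][95:165,240:340,::-1],None,fx=7,fy=7,interpolation=cv2.INTER_CUBIC))
E
```

```text
[ 0.49700654 -0.00851017  0.0968747 ] [-1.57038657e+00  6.26827475e-04 -9.42656102e-01] [ 3.32190926 -0.48172007 -8.52625615] 0.015759452472960955
disc z 0.10141090594751999 12382
```

View pics/l2c.png

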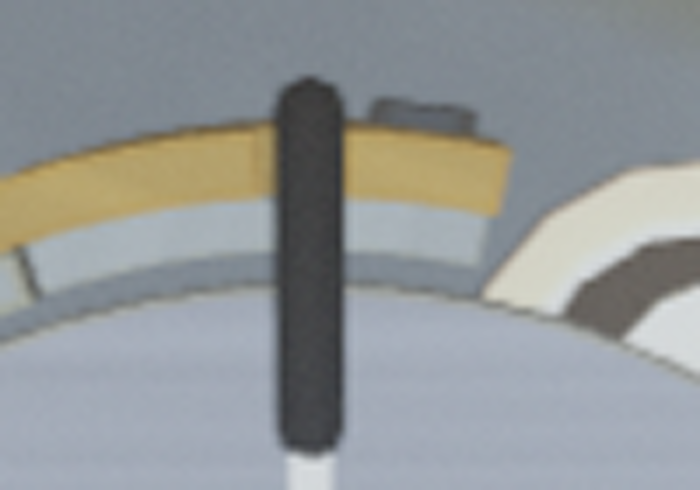

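Run:
```python
import cv2,pickle,numpy as np
o=[]
for k in ('l1','l2'):
    st,f=pickle.load(open(f'{k}.pkl','rb'))
    p=f['pixels'][105:140,262:322,::-1]
    lab=cv2.resize(p,None,fx=12,fy=8,interpolation=cv2.INTER_CUBIC); lab=np.clip(lab.astype(int)*1.6-70,0,255).astype(np.uint8); o.append(lab)
cv2.imwrite('pics/l12.png',np.vstack(o))
```

```text
(no output)
```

View pics/l12.png

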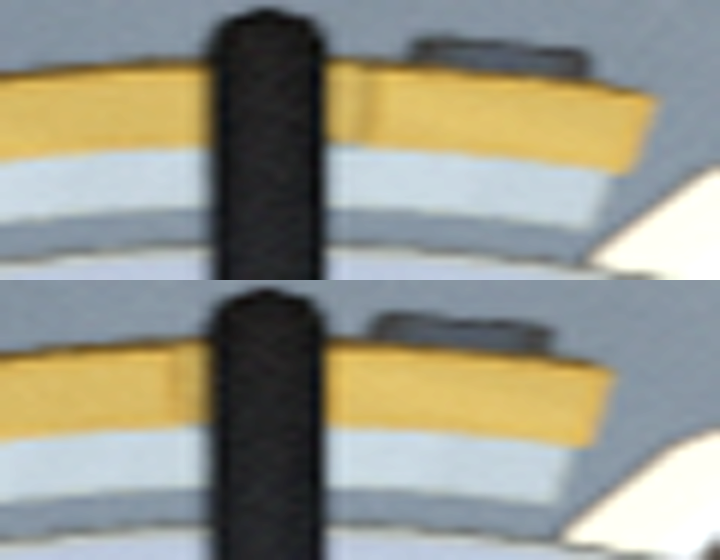

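With the tongue at px 269, the slot's right edge is visible at 370 in the first frame and its left edge at 172 in the second. That puts the slot centre at yaw ≈ -0.931, so I'll turn back 0.7°.

Request:
move_arm(
  deltas=[
    {"dp": [0, 0, 0], "rotation": [0, -0.8, 0]},
    {"dp": [0, 0, 0], "rotation": [0, 0, 0]},
  ],
)

```text
t: 9.65
eef_pos: [0.497, -0.0085, 0.0969]
ee_rot: [-1.57, 0.001, -0.924]
force: [3.1, -0.4, -8.2]
width: 0.0157
```

Request:
move_arm(
  deltas=[
    {"dp": [0, 0, 0], "rotation": [0, 0.3, 0]},
    {"dp": [0, 1.5, 0], "rotation": [0, 0, 0]},
    {"dp": [0, 1.5, 0], "rotation": [0, 0, 0]},
  ],
)

```text
t: 9.9
eef_pos: [0.497, -0.0085, 0.094]
ee_rot: [-1.57, 0.001, -0.929]
force: [3.1, 0.4, -7.3]
width: 0.016
```

The lift is now 5.4 mm and the spring still pulls fully, so the tongue is inside the notch. I'll continue down.

Request:
move_arm(
  deltas=[
    {"dp": [0, 1.5, 0], "rotation": [0, 0, 0]},
    {"dp": [0, 1.5, 0], "rotation": [0, 0, 0]},
    {"dp": [0, 1, 0], "rotation": [0, 0, 0]},
  ],
)

```text
t: 10.15
eef_pos: [0.497, -0.0085, 0.0897]
ee_rot: [-1.57, 0.001, -0.928]
force: [2.6, 0.7, -6.5]
width: 0.0157
```

Nearly down. I'll open the jaw so the spring seats it the last millimetre.

Request:
move_arm(
  deltas=[
    {"dp": [0, 0.8, 0], "rotation": [0, 0, 0]},
    {"dp": [0, 0, 0], "rotation": [0, 0, 0]},
    {"dp": [0, 0, 0], "rotation": [0, 0, 0]},
    {"dp": [0, 0, 0], "rotation": [0, 0, 0]},
    {"dp": [0, 0, 0], "rotation": [0, 0, 0]},
  ],
  jaw=110,
)

```text
t: 10.57
eef_pos: [0.4974, -0.0087, 0.0906]
ee_rot: [-1.57, -0.001, -0.927]
force: [0.0, 0.2, 0.8]
width: 0.0435
```

Request:
move_arm(
  deltas=[
    {"dp": [0, 0, 0], "rotation": [0, 0, 0]},
    {"dp": [0, 0, 0], "rotation": [0, 0, 0]},
    {"dp": [0, -15, 0], "rotation": [0, 0, 0]},
    {"dp": [0, -30, 0], "rotation": [0, 0, 0]},
    {"dp": [0, -40, 0], "rotation": [0, 0, 0]},
  ],
)

```text
t: 10.98
eef_pos: [0.4919, -0.01, 0.1707]
ee_rot: [-1.583, 0.005, -0.928]
force: [1.3, -0.2, -1.0]
width: 0.0497
```

Request:
move_arm(
  deltas=[
    {"dp": [30, -30, 0], "rotation": [0, 0, 0]},
    {"dp": [0, 0, 0], "rotation": [0, 0, 0]},
    {"dp": [0, 0, 0], "rotation": [0, 0, 0]},
  ],
)

```text
t: 11.23
eef_pos: [0.5145, -0.0342, 0.2108]
ee_rot: [-1.573, -0.001, -0.926]
force: [-0.1, 1.0, -0.6]
width: 0.05
```

```bash
python3 look.py l3
```

```text
[ 0.51447702 -0.03419619  0.21083804] [-1.57283467e+00 -7.71282665e-04 -9.25743036e-01] [-0.14432907  1.01980445 -0.63740775] 0.049982402595784195
disc z 0.09325319958170503 9019
```

View pics/l3.png

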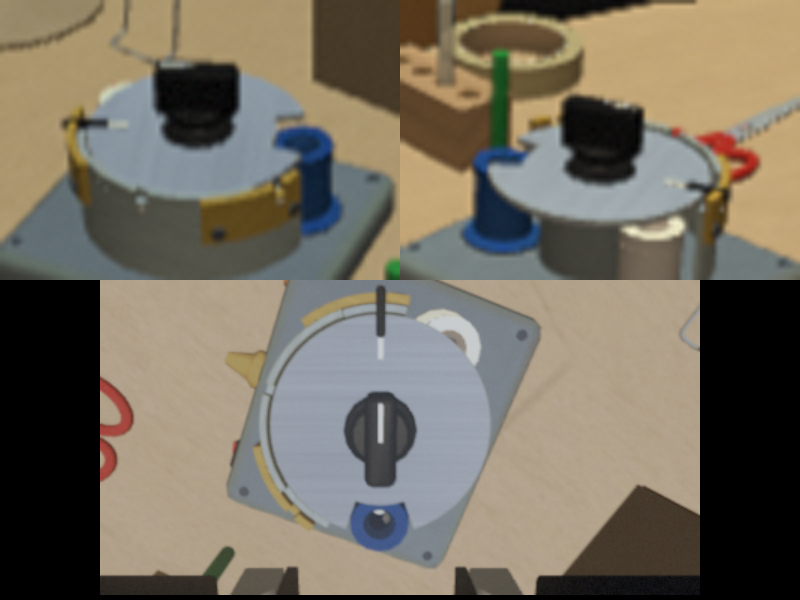

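The selector is seated: disc top at 0.0933, tongue in the left notch, and the opening over the blue tube at (379,522). Next I'll measure the tube mouth from this view.

Run:
```python
from h import *
import pickle
st,f=pickle.load(open('l3.pkl','rb'))
p=f['pixels'][195:245,255:320,::-1]
cv2.imwrite('pics/t1.png',cv2.resize(p,None,fx=11,fy=11,interpolation=cv2.INTER_CUBIC))
c=np.array([.4965,-.0085]); a=st['ee_rot'][2]
for r in (.058,): print('nominal', c+r*np.array([np.cos(-.933),np.sin(-.933)]), c+r*np.array([np.cos(.2915-1.22),np.sin(.2915-1.22)]))
```

```text
nominal [ 0.53103473 -0.05509777] [ 0.53124407 -0.05494189]
```

View pics/t1.png

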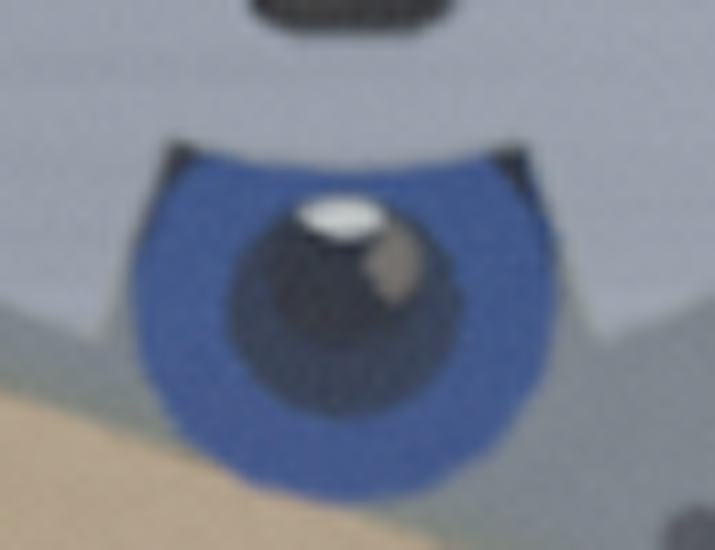

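Run:
```python
from h import *
import pickle
st,f=pickle.load(open('l3.pkl','rb'))
print(plane(f,285.9,222.1,.086,st), [plane(f,255+a/11-.5,195+b/11-.5,.086,st)[:2] for a,b in ((228,304),(462,304),(345,190),(345,418),(345,503))])
# knob centre for consistency
```

```text
[ 0.53225734 -0.05472465  0.086     ] [array([ 0.52452099, -0.06059962]), array([ 0.53998135, -0.04894649]), array([ 0.52630684, -0.04689214]), array([ 0.53830284, -0.06279298]), array([ 0.54288499, -0.06886667])]
```

The mouth centre is at about (0.532, -0.055), with a measured diameter near 19.5 mm. Now over to the cream stick for a close wrist view.

Request:
move_arm(
  deltas=[
    {"dp": [20, -2, -25], "rotation": [0, 0, 0]},
    {"dp": [25, 0, -32], "rotation": [0, 0, 0]},
    {"dp": [25, 0, -32], "rotation": [0, 0, 0]},
    {"dp": [25, 0, -32], "rotation": [0, 0, 0]},
    {"dp": [25, 0, -32], "rotation": [0, 0, 0]},
  ],
  jaw=60,
)

```text
t: 11.8
eef_pos: [0.4611, -0.2203, 0.2061]
ee_rot: [-1.582, 0.006, -0.911]
force: [1.1, -0.2, 0.6]
width: 0.0668
```

Request:
move_arm(
  deltas=[
    {"dp": [10, 0, -20], "rotation": [0, 0, 0]},
    {"dp": [0, 0, 0], "rotation": [0, 0, 0]},
    {"dp": [0, 0, 0], "rotation": [0, 0, 0]},
  ],
)

```text
t: 12.05
eef_pos: [0.4458, -0.2458, 0.202]
ee_rot: [-1.588, 0.012, -0.917]
force: [0.2, 0.3, -0.6]
width: 0.0668
```

Run:
```python
from h import *
import pickle
st=arm.get_state();print(st['q'].round(2),st['eef_pos'],st['ee_rot'])
f=save('wrist','k1.png',(100,60,500,275),1.9); pickle.dump((st,f),open('k1.pkl','wb'))
```

```text
[-0.11  0.1  -0.33  0.   -1.16 -2.37] [ 0.44581567 -0.24583897  0.20203003] [-1.58779944  0.01188587 -0.91673219]
```

View pics/k1.png

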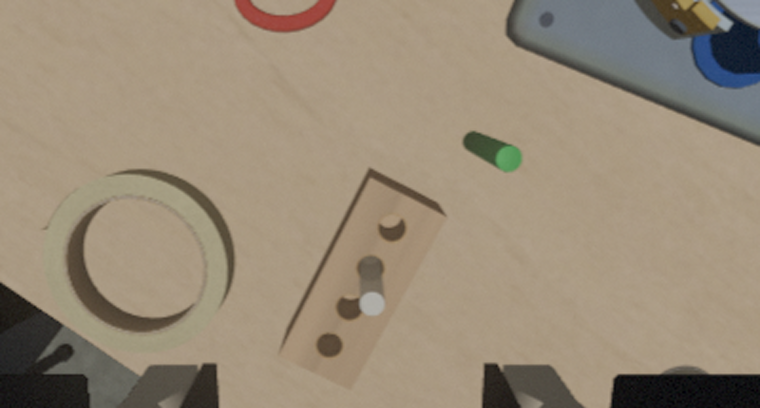

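The view shows the cream stick's top at (372,303) in the block's hole at (370,270), and the green look-alike standing free at (508,158). The cream one stands in the wooden block, so it is the one meant.

Run:
```python
from h import *
import pickle
st,f=pickle.load(open('k1.pkl','rb')); W=cloud(f,st)
m=(abs(W[...,2]-.105)<.006); m[:, :270]=0; m[:,330:]=0; m[:200]=0; m[245:]=0
v,u=np.nonzero(m); print(len(u),u.mean(),v.mean(), np.median(W[m],0))
P=plane(f,u.mean(),v.mean(),.105,st); print('top',P, 'hole',plane(f,100+370/1.9,60+269/1.9,.045,st))
n=arm.get_state(); T=R.from_euler('xyz',n['ee_rot']).as_matrix(); print('tool delta mm',1000*T.T@(P-n['eef_pos']), n['eef_pos'],n['ee_rot'])
cv2.imwrite('pics/k1c.png',cv2.resize(f['pixels'][180:260,260:360,::-1],None,fx=7,fy=7,interpolation=cv2.INTER_CUBIC))
```

```text
161 295.30434782608694 218.70186335403727 [ 0.46046042 -0.25151407  0.10516781]
top [ 0.46034847 -0.25148772  0.105     ] hole [ 0.46125882 -0.25236759  0.045     ]
tool delta mm [14.87018166 96.59337419  9.50892311] [ 0.4457985  -0.24540474  0.2019181 ] [-1.58809219  0.01223661 -0.91605919]
```

View pics/k1c.png

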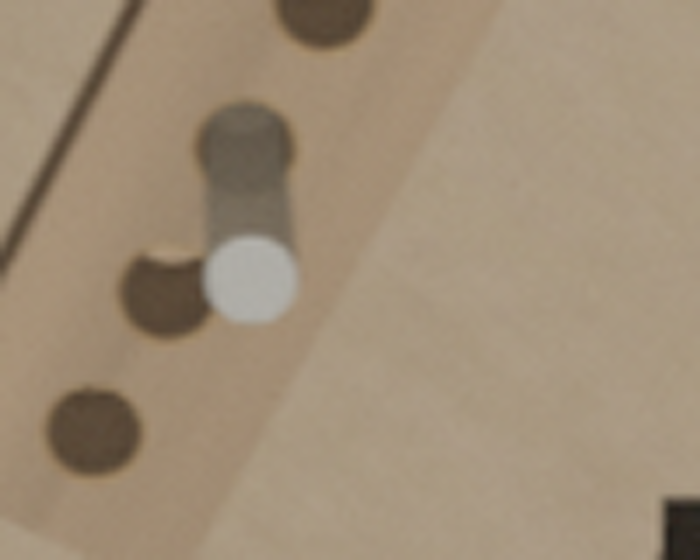

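Request:
move_arm(
  deltas=[
    {"dp": [8, 15, 5], "rotation": [1, 0, -0.7]},
    {"dp": [7, 25, 4], "rotation": [0, 0, 0]},
    {"dp": [0, 22, 0], "rotation": [0, 0, 0]},
    {"dp": [0, 0, 0], "rotation": [0, 0, 0]},
    {"dp": [0, 0, 0], "rotation": [0, 0, 0]},
  ],
)

```text
t: 12.52
eef_pos: [0.4637, -0.2476, 0.137]
ee_rot: [-1.57, 0.0, -0.91]
force: [0.9, 0.1, 0.6]
width: 0.067
```

Run:
```python
from h import *
n=arm.get_state(); T=R.from_euler('xyz',n['ee_rot']).as_matrix(); print('tool delta mm',1000*T.T@(np.array([.4605,-.2515,.067])-n['eef_pos']), n['eef_pos'],n['ee_rot'])
f=save('wrist','k2.png',(200,150,360,290),4)
```

```text
tool delta mm [ 1.12042477 69.96978858 -4.99591692] [ 0.46373825 -0.24757247  0.13697195] [-1.57037816e+00  7.22993006e-05 -9.10407935e-01]
```

View pics/k2.png

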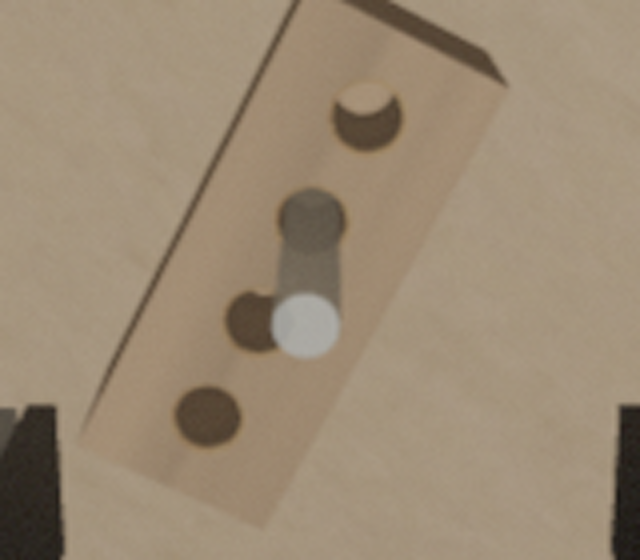

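Request:
move_arm(
  deltas=[
    {"dp": [1, 20, -3], "rotation": [0, 0, 0]},
    {"dp": [0, 20, -2], "rotation": [0, 0, 0]},
    {"dp": [0, 10, 0], "rotation": [0, 0, 0]},
    {"dp": [0, 0, 0], "rotation": [0, 0, 0]},
  ],
)

```text
t: 12.9
eef_pos: [0.4645, -0.2499, 0.0909]
ee_rot: [-1.566, -0.006, -0.906]
force: [0.1, 0.8, -0.3]
width: 0.0671
```

```bash
cat > stick.py <<'E'
from h import *
n=arm.get_state(); T=R.from_euler('xyz',n['ee_rot']).as_matrix(); print('tool delta mm',1000*T.T@(np.array([.4605,-.2515,.067])-n['eef_pos']), n['eef_pos'],n['ee_rot'],n['width'])
s=arm.grab_frame('scene');g=arm.grab_frame('side')
a=cv2.resize(s['pixels'][215:315,290:390,::-1],(400,400),interpolation=cv2.INTER_CUBIC);b=cv2.resize(g['pixels'][130:220,220:310,::-1],(400,400),interpolation=cv2.INTER_CUBIC)
import sys
cv2.imwrite('pics/%s.png'%sys.argv[1],np.hstack([a,b]))
E
python3 stick.py k3
```

```text
tool delta mm [-1.374991   23.87239869 -4.2280337 ] [ 0.46449589 -0.24993859  0.0909009 ] [-1.56576657 -0.00577344 -0.90579168] 0.06707801751884847
```

View pics/k3.png

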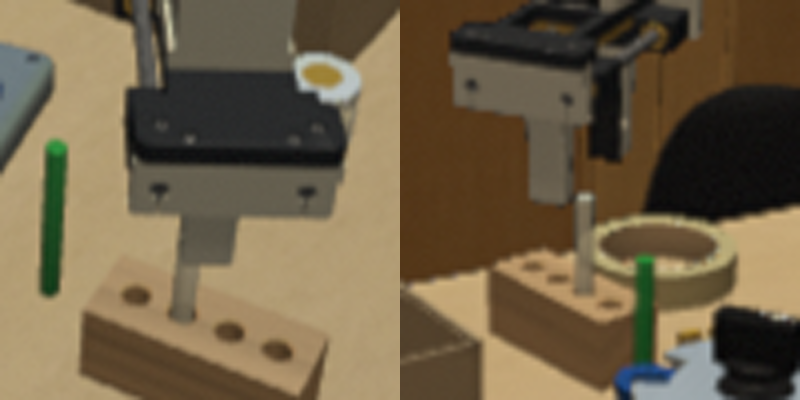

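Request:
move_arm(
  deltas=[
    {"dp": [-1, 6, -3], "rotation": [0, 0, 0.3]},
    {"dp": [0, 6, -1], "rotation": [-0.2, 0, 0]},
    {"dp": [0, 6, 0], "rotation": [0, 0, 0]},
    {"dp": [0, 3, 0], "rotation": [0, 0, 0]},
    {"dp": [0, 0, 0], "rotation": [0, 0, 0]},
  ],
)

```text
t: 13.42
eef_pos: [0.4643, -0.2526, 0.0737]
ee_rot: [-1.564, -0.007, -0.905]
force: [0.3, 0.0, 0.3]
width: 0.067
```

```bash
python3 stick.py k4
```

```text
tool delta mm [-3.26931722  6.65038366 -2.37504585] [ 0.46432494 -0.25259336  0.07368815] [-1.56432795 -0.00694352 -0.90478554] 0.06704220042414015
```

View pics/k4.png

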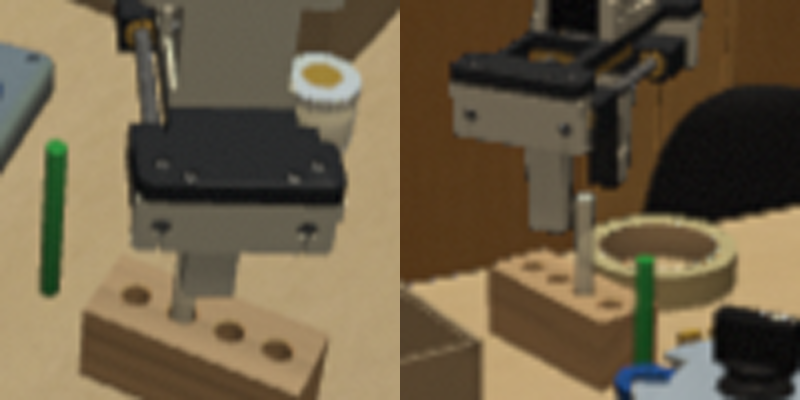

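Request:
move_arm(
  deltas=[
    {"dp": [-3, 3, -2], "rotation": [-0.4, 0, 0.4]},
    {"dp": [0, 2, 0], "rotation": [0, 0, 0]},
    {"dp": [0, 0, 0], "rotation": [0, 0, 0]},
  ],
)

```text
t: 13.77
eef_pos: [0.4611, -0.2515, 0.0691]
ee_rot: [-1.572, -0.0, -0.905]
force: [0.1, 0.2, 1.1]
width: 0.067
```

```bash
python3 stick.py k5
```

```text
tool delta mm [-0.40391672  2.0771644  -0.46033187] [ 0.46111257 -0.25153199  0.06907687] [-1.57152070e+00 -1.02405996e-04 -9.04627479e-01] 0.0669660527064621
```

Request:
move_arm(
  deltas=[
    {"dp": [-0.4, 2, -0.4], "rotation": [0, 0, 0]},
    {"dp": [0, 0, 0], "rotation": [0, 0, 0]},
    {"dp": [0, 0, 0], "rotation": [0, 0, 0]},
    {"dp": [0, 0, 0], "rotation": [0, 0, 0]},
    {"dp": [0, 0, 0], "rotation": [0, 0, 0]},
  ],
  jaw=255,
  squeeze=20,
)

```text
t: 14.28
eef_pos: [0.4608, -0.2516, 0.0674]
ee_rot: [-1.571, -0.001, -0.904]
force: [0.2, 0.6, -0.0]
width: 0.0393
```

Request:
move_arm(
  deltas=[
    {"dp": [0, 0, 0], "rotation": [0, 0, 0]},
    {"dp": [0, 0, 0], "rotation": [0, 0, 0]},
    {"dp": [0, 0, 0], "rotation": [0, 0, 0]},
    {"dp": [0, 0, 0], "rotation": [0, 0, 0]},
    {"dp": [0, 0, 0], "rotation": [0, 0, 0]},
  ],
)

```text
t: 14.7
eef_pos: [0.4609, -0.2516, 0.0676]
ee_rot: [-1.571, -0.001, -0.905]
force: [0.7, -0.1, 0.2]
width: 0.0101
```

```bash
python3 stick.py k6
```

```text
tool delta mm [-0.35225747  0.5594767  -0.2729804 ] [ 0.46093196 -0.25160775  0.06755983] [-1.57079734e+00 -1.01793272e-03 -9.04511738e-01] 0.010086784386239214
```

View pics/k6.png

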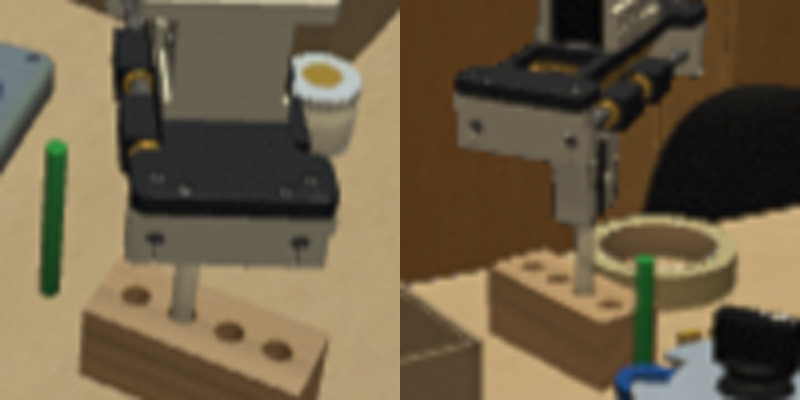

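Request:
move_arm(
  deltas=[
    {"dp": [0, -6, 0], "rotation": [0, 0, 0]},
    {"dp": [0, -8, 0], "rotation": [0, 0, 0]},
    {"dp": [0, -10, 0], "rotation": [0, 0, 0]},
    {"dp": [0, -10, 0], "rotation": [0, 0, 0]},
  ],
)

```text
t: 15.13
eef_pos: [0.4594, -0.2513, 0.1022]
ee_rot: [-1.574, 0.002, -0.905]
force: [-0.5, 0.2, 0.4]
width: 0.0099
```

Request:
move_arm(
  deltas=[
    {"dp": [0, -15, 0], "rotation": [0, 0, 0]},
    {"dp": [0, -25, 0], "rotation": [0, 0, 0]},
    {"dp": [0, -30, 0], "rotation": [0, 0, 0]},
    {"dp": [0, -20, 0], "rotation": [0, 0, 0]},
    {"dp": [0, 0, 0], "rotation": [0, 0, 0]},
  ],
)

```text
t: 15.55
eef_pos: [0.4598, -0.2517, 0.2016]
ee_rot: [-1.572, -0.001, -0.904]
force: [0.2, 0.6, 1.0]
width: 0.0102
```

```bash
cat > tube.py <<'E'
from h import *
import sys
n=arm.get_state(); T=R.from_euler('xyz',n['ee_rot']).as_matrix(); print('tool delta mm',1000*T.T@(np.array([.532,-.055,n['eef_pos'][2]])-n['eef_pos']), n['eef_pos'],n['ee_rot'],n['width'],n['force'])
tr=[list(map(int,a.split(','))) for a in sys.argv[2:4]]
s=arm.grab_frame('scene');g=arm.grab_frame('side'); o=[]
for f,(x,y,w) in zip((s,g),tr): o.append(cv2.resize(f['pixels'][y:y+w,x:x+w,::-1],(400,400),interpolation=cv2.INTER_CUBIC))
cv2.imwrite('pics/%s.png'%sys.argv[1],np.hstack(o))
E
python3 tube.py m1 270,170,150 190,60,150
```

```text
tool delta mm [-109.98620689   -0.34050217  178.38292214] [ 0.45977656 -0.25172652  0.2016278 ] [-1.57231798e+00 -6.27945672e-04 -9.04365973e-01] 0.010211487300853507 [0.1836694  0.62535464 1.00835593]
```

View pics/m1.png

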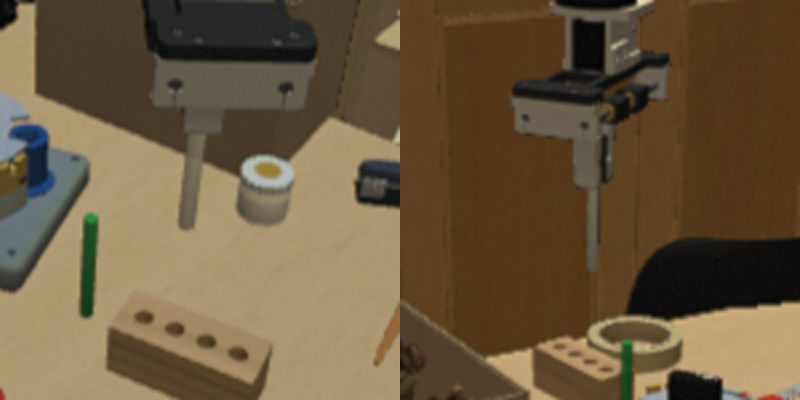

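The stick is held upright and out of the block. I'll carry it to above the tube.

Request:
move_arm(
  deltas=[
    {"dp": [-12, 0, 20], "rotation": [0, 0, 0]},
    {"dp": [-18, 0, 30], "rotation": [0, 0, 0]},
    {"dp": [-20, 0, 32], "rotation": [0, 0, 0]},
    {"dp": [-20, 0, 32], "rotation": [0, 0, 0]},
    {"dp": [-15, 0, 24], "rotation": [0, 0, 0]},
  ],
)

```text
t: 16.07
eef_pos: [0.5111, -0.0977, 0.1939]
ee_rot: [-1.579, 0.008, -0.915]
force: [0.8, -0.2, -0.4]
width: 0.0105
```

```bash
python3 tube.py m2 220,150,120 220,120,120
```

```text
tool delta mm [-21.1635963   -0.18720022  42.59371261] [ 0.5111384  -0.09774285  0.1939418 ] [-1.57900006  0.00766536 -0.91521232] 0.010466418012780409 [ 0.82907565 -0.22532892 -0.40276375]
```

Request:
move_arm(
  deltas=[
    {"dp": [-10, 0, 22], "rotation": [0.4, 0.9, -0.4]},
    {"dp": [-7, 0, 13], "rotation": [0, 0, 0]},
    {"dp": [-2, 0, 3], "rotation": [0, 0, 0]},
    {"dp": [0, 0, 0], "rotation": [0, 0, 0]},
    {"dp": [0, 0, 0], "rotation": [0, 0, 0]},
  ],
)

```text
t: 16.58
eef_pos: [0.528, -0.0566, 0.1891]
ee_rot: [-1.58, 0.005, -0.925]
force: [-0.4, -0.0, -0.3]
width: 0.0102
```

```bash
python3 tube.py m2 220,150,120 220,120,120
```

```text
tool delta mm [ 1.13321847 -0.04398962  4.18633583] [ 0.52797531 -0.0566166   0.18914074] [-1.57992463  0.00509534 -0.92450152] 0.010213004657763322 [-0.40792137 -0.0068055  -0.283222  ]
```

View pics/m2.png

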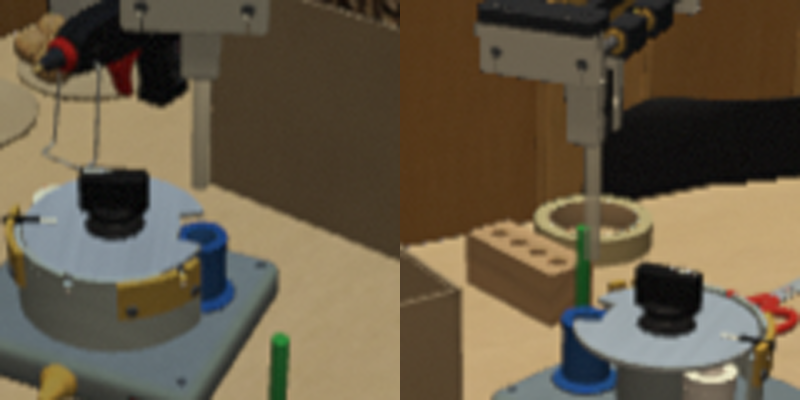

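Request:
move_arm(
  deltas=[
    {"dp": [1, 5, 4], "rotation": [0.5, 0.2, -0.3]},
    {"dp": [0, 5, 0], "rotation": [0, 0, 0]},
    {"dp": [0, 0, 0], "rotation": [0, 0, 0]},
    {"dp": [0, 0, 0], "rotation": [0, 0, 0]},
  ],
)

```text
t: 17.02
eef_pos: [0.5312, -0.0575, 0.1783]
ee_rot: [-1.57, -0.001, -0.932]
force: [-0.0, -0.5, 0.0]
width: 0.0104
```

```bash
python3 tube.py m3 250,170,70 240,155,70
python3 - <<'E'
from h import *
def proj(f,P):
    M=np.linalg.inv(np.array(f['cam_to_world'])); p=M[:3,:3]@P+M[:3,3]; return np.array([f['fx']*p[0]/p[2]+f['cx'],f['fy']*p[1]/p[2]+f['cy']])
st=arm.get_state(); T=R.from_euler('xyz',st['ee_rot']).as_matrix()
for n,o in (('scene',(250,170)),('side',(240,155))):
    f=arm.grab_frame(n)
    for s in (.0605,.035,.0): # along tool y
        P=st['eef_pos']+T[:,1]*s; print(n,s,((proj(f,P)-o+.5)*400/70).round(0))
    print('tube',((proj(f,np.array([.532,-.055,.086]))-o+.5)*400/70).round(0))
E
```

```text
tool delta mm [-1.54880842e+00  6.64785338e-04  2.11738128e+00] [ 0.53122339 -0.05750579  0.17827005] [-1.56983982e+00 -8.78416177e-04 -9.32077672e-01] 0.010406926372032388 [-0.03290289 -0.47588458  0.02779348]
scene 0.0605 [181. 220.]
scene 0.035 [181. 163.]
scene 0.0 [182.  82.]
tube [177. 285.]
side 0.0605 [204. 268.]
side 0.035 [205. 208.]
side 0.0 [207. 125.]
tube [204. 344.]
```

View pics/m3.png

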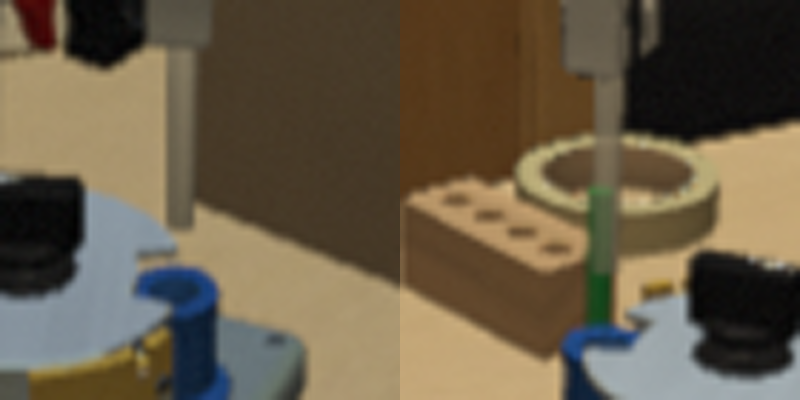

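Request:
move_arm(
  deltas=[
    {"dp": [-1.5, 6, 2.1], "rotation": [0, 0, 0]},
    {"dp": [0, 6, 0], "rotation": [0, 0, 0]},
    {"dp": [0, 6, 0], "rotation": [0, 0, 0]},
    {"dp": [0, 0, 0], "rotation": [0, 0, 0]},
    {"dp": [0, 0, 0], "rotation": [0, 0, 0]},
  ],
)

```text
t: 17.63
eef_pos: [0.5326, -0.0542, 0.1588]
ee_rot: [-1.569, -0.001, -0.931]
force: [-1.4, 0.0, 0.2]
width: 0.0101
```

```bash
python3 tube.py m4 250,180,70 240,165,70
```

```text
tool delta mm [ 0.29061273 -0.00138742 -0.91419427] [ 0.53256016 -0.05422127  0.15882644] [-1.56891661e+00 -1.13901107e-03 -9.31367109e-01] 0.01005721403271182 [-1.38139318  0.02664836  0.23233447]
```

View pics/m4.png

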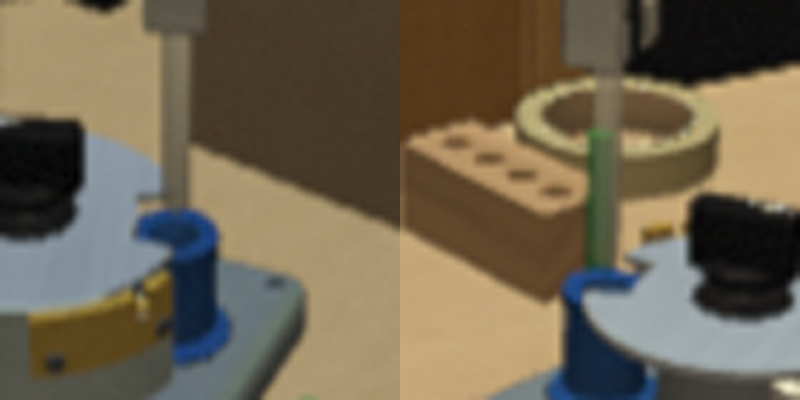

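The foot hangs over the mouth in both views: stick x 175 against mouth centre 178 in scene, 207 against 202 in side. I'll go in gently.

Request:
move_arm(
  deltas=[
    {"dp": [0.3, 3, -0.9], "rotation": [0, 0, 0]},
    {"dp": [0, 4, 0], "rotation": [0, 0, 0]},
    {"dp": [0, 4, 0], "rotation": [0, 0, 0]},
    {"dp": [0, 0, 0], "rotation": [0, 0, 0]},
  ],
)

```text
t: 18.07
eef_pos: [0.5324, -0.055, 0.1476]
ee_rot: [-1.568, -0.002, -0.931]
force: [1.3, 0.3, -0.4]
width: 0.0102
```

Request:
move_arm(
  deltas=[
    {"dp": [0, 3, 0], "rotation": [0, 0, 0]},
    {"dp": [0, 3, 0], "rotation": [0, 0, 0]},
    {"dp": [0, 0, 0], "rotation": [0, 0, 0]},
  ],
)

```text
t: 18.32
eef_pos: [0.5324, -0.0551, 0.1408]
ee_rot: [-1.568, -0.002, -0.931]
force: [0.3, -0.3, -0.4]
width: 0.0102
```

Request:
move_arm(
  deltas=[
    {"dp": [0, 2, 0], "rotation": [0, 0, 0]},
    {"dp": [0, 2, 0], "rotation": [0, 0, 0]},
    {"dp": [0, 0, 0], "rotation": [0, 0, 0]},
  ],
)

```text
t: 18.57
eef_pos: [0.5325, -0.0551, 0.1363]
ee_rot: [-1.568, -0.002, -0.931]
force: [-0.6, -0.6, -1.0]
width: 0.0098
```

Request:
move_arm(
  deltas=[
    {"dp": [0, 2, 0], "rotation": [0, 0, 0]},
    {"dp": [0, 2, 0], "rotation": [0, 0, 0]},
    {"dp": [0, 0, 0], "rotation": [0, 0, 0]},
  ],
)

```text
t: 18.82
eef_pos: [0.5325, -0.0551, 0.132]
ee_rot: [-1.568, -0.002, -0.931]
force: [-0.5, 0.2, -0.9]
width: 0.0105
```

In the bore with no side load. The leaf spring comes next.

Request:
move_arm(
  deltas=[
    {"dp": [0, 2, 0], "rotation": [0, 0, 0]},
    {"dp": [0, 2, 0], "rotation": [0, 0, 0]},
  ],
)

```text
t: 18.98
eef_pos: [0.5327, -0.0551, 0.1281]
ee_rot: [-1.567, -0.002, -0.931]
force: [-0.6, 0.4, 0.7]
width: 0.01
```

Request:
move_arm(
  deltas=[
    {"dp": [0, 2, 0], "rotation": [0, 0, 0]},
    {"dp": [0, 2, 0], "rotation": [0, 0, 0]},
  ],
)

```text
t: 19.15
eef_pos: [0.5325, -0.0552, 0.1237]
ee_rot: [-1.568, -0.002, -0.931]
force: [-2.0, -0.4, 1.7]
width: 0.0103
```

Request:
move_arm(
  deltas=[
    {"dp": [0, 2, 0], "rotation": [0, 0, 0]},
    {"dp": [0, 2, 0], "rotation": [0, 0, 0]},
  ],
)

```text
t: 19.32
eef_pos: [0.5325, -0.0554, 0.1196]
ee_rot: [-1.568, -0.002, -0.931]
force: [-1.4, -1.0, 2.8]
width: 0.0101
```

Request:
move_arm(
  deltas=[
    {"dp": [0, 2, 0], "rotation": [0, 0, 0]},
    {"dp": [0, 2, 0], "rotation": [0, 0, 0]},
  ],
)

```text
t: 19.48
eef_pos: [0.5327, -0.0555, 0.1155]
ee_rot: [-1.568, -0.003, -0.931]
force: [-0.8, -0.9, 3.2]
width: 0.01
```

Request:
move_arm(
  deltas=[
    {"dp": [0, 1.5, 0], "rotation": [0, 0, 0]},
    {"dp": [0, 1.5, 0], "rotation": [0, 0, 0]},
  ],
)

```text
t: 19.65
eef_pos: [0.5326, -0.0556, 0.1122]
ee_rot: [-1.568, -0.003, -0.931]
force: [-1.1, -0.5, 2.5]
width: 0.0102
```

Request:
move_arm(
  deltas=[
    {"dp": [0, 1, 0], "rotation": [0, 0, 0]},
    {"dp": [0, 1, 0], "rotation": [0, 0, 0]},
  ],
)

```text
t: 19.82
eef_pos: [0.5326, -0.0556, 0.1099]
ee_rot: [-1.568, -0.003, -0.931]
force: [-1.7, -0.1, 3.5]
width: 0.01
```

Request:
move_arm(
  deltas=[
    {"dp": [0, 1, 0], "rotation": [0, 0, 0]},
    {"dp": [0, 1, 0], "rotation": [0, 0, 0]},
  ],
)

```text
t: 19.98
eef_pos: [0.5338, -0.0558, 0.109]
ee_rot: [-1.566, -0.004, -0.93]
force: [-1.7, -0.4, 12.3]
width: 0.0103
```

Request:
move_arm(
  deltas=[
    {"dp": [0, 1, 0], "rotation": [0, 0, 0]},
    {"dp": [0, 1, 0], "rotation": [0, 0, 0]},
  ],
)

```text
t: 20.15
eef_pos: [0.5356, -0.056, 0.109]
ee_rot: [-1.564, -0.007, -0.929]
force: [-2.9, -0.8, 9.7]
width: 0.0102
```

Request:
move_arm(
  deltas=[
    {"dp": [0, 1, 0], "rotation": [0, 0, 0]},
    {"dp": [0, 0.5, 0], "rotation": [0, 0, 0]},
  ],
)

```text
t: 20.32
eef_pos: [0.5364, -0.0564, 0.109]
ee_rot: [-1.563, -0.009, -0.928]
force: [-2.0, 0.1, 4.6]
width: 0.0099
```

Firm stop at TCP 0.109 (12 N), so the foot is about 37.5 mm below the mouth, within the stub's range. The arm drifted a few mm sideways, so I'll undo that before letting go.

Request:
move_arm(
  deltas=[
    {"dp": [-2, 0, -1.6], "rotation": [-0.3, 0, 0.4]},
    {"dp": [-1, 0, -0.8], "rotation": [0, 0, 0]},
    {"dp": [0, 0, 0], "rotation": [0, 0, 0]},
  ],
)

```text
t: 20.57
eef_pos: [0.5327, -0.0552, 0.1091]
ee_rot: [-1.568, -0.002, -0.928]
force: [-1.5, -0.3, 2.2]
width: 0.0103
```

```bash
python3 tube.py m5 235,160,90 230,150,90
```

```text
tool delta mm [-0.55749371 -0.0021446  -0.40652648] [ 0.5326595  -0.0552028   0.10912969] [-1.56771451 -0.00159957 -0.92838769] 0.010254900260406749 [-1.51102989 -0.28338243  2.15057706]
```

View pics/m5.png

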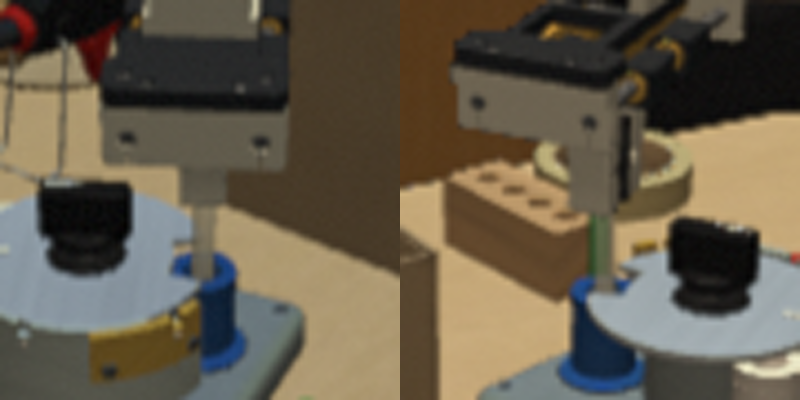

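The stick stands in the tube and the knob is still down. One light confirming push, then release.

Request:
move_arm(
  deltas=[
    {"dp": [-0.5, 0.8, -0.4], "rotation": [0, 0, 0]},
  ],
)

```text
t: 20.75
eef_pos: [0.5329, -0.0551, 0.1089]
ee_rot: [-1.567, -0.003, -0.928]
force: [-0.9, 1.3, 10.7]
width: 0.0099
```

Request:
move_arm(
  deltas=[
    {"dp": [-0.3, 0.8, -0.2], "rotation": [0, 0, 0]},
  ],
)

```text
t: 20.83
eef_pos: [0.5335, -0.0551, 0.109]
ee_rot: [-1.566, -0.004, -0.927]
force: [-0.9, -0.5, 9.4]
width: 0.0103
```

Request:
move_arm(
  deltas=[
    {"dp": [0, 0, 0], "rotation": [0, 0, 0]},
    {"dp": [0, 0, 0], "rotation": [0, 0, 0]},
    {"dp": [0, 0, 0], "rotation": [0, 0, 0]},
    {"dp": [0, 0, 0], "rotation": [0, 0, 0]},
    {"dp": [0, 0, 0], "rotation": [0, 0, 0]},
  ],
  jaw=130,
)

```text
t: 21.25
eef_pos: [0.5337, -0.0547, 0.1082]
ee_rot: [-1.565, -0.004, -0.928]
force: [0.4, 0.1, -0.5]
width: 0.0378
```

Resting on the stub at about 10 N, then released. I'll retreat straight up and check.

Request:
move_arm(
  deltas=[
    {"dp": [0, -8, 0], "rotation": [0, 0, 0]},
    {"dp": [0, -15, 0], "rotation": [0, 0, 0]},
    {"dp": [0, -30, 0], "rotation": [0, 0, 0]},
    {"dp": [0, -35, 0], "rotation": [0, 0, 0]},
    {"dp": [0, -35, 0], "rotation": [0, 0, 0]},
  ],
)

```text
t: 21.67
eef_pos: [0.5274, -0.0554, 0.2282]
ee_rot: [-1.58, 0.005, -0.929]
force: [1.1, 0.6, -0.2]
width: 0.0426
```

Request:
move_arm(
  deltas=[
    {"dp": [20, 0, 0], "rotation": [0, 0, 0]},
    {"dp": [0, 0, 0], "rotation": [0, 0, 0]},
    {"dp": [0, 0, 0], "rotation": [0, 0, 0]},
  ],
)

```text
t: 21.92
eef_pos: [0.5441, -0.0716, 0.2402]
ee_rot: [-1.567, -0.004, -0.927]
force: [0.0, -0.5, 0.1]
width: 0.043
```

```bash
python3 look.py f1
python3 - <<'E'
from h import *
import pickle
st,f=pickle.load(open('f1.pkl','rb')); W=cloud(f,st)
d=np.hypot(W[...,0]-.532,W[...,1]+.055); m=(d<.02)&(W[...,2]>.135); print('stick top',m.sum(),np.nanmedian(W[m],0), np.nanmax(W[m],0))
for n in('scene','side'):
    g=arm.grab_frame(n); W=cloud(g); d=np.hypot(W[...,0]-.532,W[...,1]+.055); m=(d<.02)&(W[...,2]>.1)&(W[...,2]<.17); print(n,m.sum(),np.nanmedian(W[m],0),np.nanmax(W[m],0))
E
```

```text
[ 0.54414762 -0.07161299  0.24020774] [-1.56687582 -0.00419564 -0.92685591] [ 0.02693551 -0.45106329  0.08721125] 0.043042990935002634
disc z 0.09330527735525113 8742
stick top 16806 [ 0.52839286 -0.05014207  0.3658854 ] [ 0.54651625 -0.0358319   0.37712438]
scene 104 [ 0.52563201 -0.05963817  0.12718828] [ 0.53378224 -0.05143988  0.1463966 ]
side 102 [ 0.53323186 -0.05173334  0.1243164 ] [ 0.53960675 -0.04808199  0.14781445]
```

View pics/f1.png

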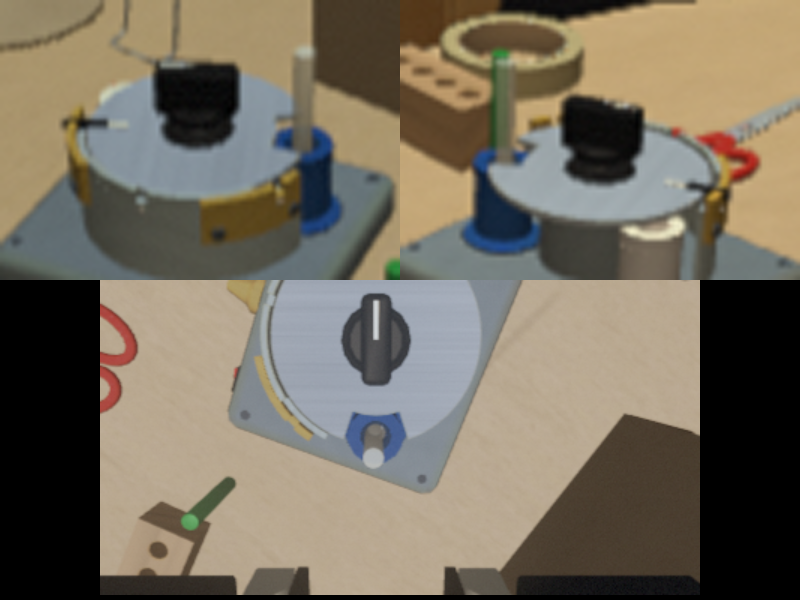

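The stick stands upright in the blue tube with its top at about 0.147, so the foot is roughly 37.5 mm down. The disc is at 0.0933 (down) and the gripper is clear. I'm handing in.

```bash
python3 -c "
from station import arm
print(arm.job_done())"
```

```text
the job is handed in; nothing more can be done
None
```

The job is done and handed in at about 22 s of the 72 s. The selector is open over the blue tube and the glue stick rests on the stub, released.

**Selector:** I lifted the knob 8.5 mm and turned it by about -1.22 rad. I lowered it into the notch found in the depth and wrist views. The last look showed the disc top at 0.0933 m, so it is fully down, with the tongue in the notch and the opening over the blue tube.

**Stick:** I took the cream stick from the block and pushed it down the blue tube, with 2–4 N at the leaf spring. It met a firm stop about 37.5 mm below the mouth, at up to 12 N, and a second light push stopped at the same height (about 10 N). After release it stood upright in both views, top at about 0.147 m, which agrees with that depth.

**What disagreed or went wrong:**
- **First grasp:** My first close on the knob shut on air, because the real fingertips sit about 22 mm above the reported TCP. I allowed for that afterwards.
- **Drift at the stop:** The arm drifted up to 4 mm sideways while pressing the stick against the stub. I moved it back before letting go.

I did not see the arm touch the white tube, the green stick or anything else on the table.

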